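# Spot a hinge jamb under the pointer, then offer up and hold the loose hinge leaf

### The job

Slide the cross-slide carrier (it has a wooden post to hold it by) so that its inked cross comes right under the tip of the fixed pointer and keep it there for at least half a second, then bring its inked ring under the tip in the same way and leave the carrier there. Then take the loose hinge leaf off the wooden offcut and lower it, plate level and pointing away from the jamb block, so that its knuckle sits midway between the two knuckles on the jamb block with all the pin holes in line, ready for the pin. Finish while holding it there in the gripper, with the leaf not forced against the jamb; leave the other things on the bench where they are.

Things in the scene. Friction and masses are not known exactly. Their poses are not given: they have to be found in the camera images.
- post (a point): (all sizes in mm) carrier's handle: upright dark wooden post, 20 diameter, 45 tall, on the carrier's plywood top (50 above the bench); the point is on its axis, 20 below its top. Axes are the carrier's: x away from the jamb block, y along the hinge line, z up. The carrier slides along x and y (45 each way from mid-travel), does not turn, needs about 2.5 N to move either way and stays where left
- mark_cross (a point): centre of the inked cross (18 across) on the carrier's plywood top, 50 above the bench; it moves with the carrier. In the carrier's axes the post stands at x 0, y +128 from it
- mark_ring (a point): centre of the inked ring (16 diameter) on the carrier's plywood top, 50 above the bench; it moves with the carrier. In the carrier's axes the post stands at x +40, y +88 from it
- pointer_tip (a point): tip of the steel pointer, a downward cone fixed on its own heavy foot, 6 above the plywood; its arm comes from the far side of the slides and the whole stands 109 high
- jamb_bore (a point): point on the hinge line midway between the two steel knuckles of the leaf screwed on the wooden jamb block at the carrier's near edge, 99 above the bench. Knuckles: 18 outer diameter, 10 bore, 20 long, 37 apart, open space between them. Axes are the carrier's: y along the hinge line, x from it over the jamb block, z up. The near side (-x) is free down to 50 above the bench. Moves with the carrier
- leaf_plate (a point): loose steel hinge leaf, about 0.17 kg, lying flat on the offcut: plate 66 x 40 x 6, a knuckle on a 30 wide neck at its +x end. The point is at mid-thickness, 40 from the bore axis, 33 above the bench at the start; the plate spans x -39 to +27 of it. y is across the 40 width, parallel to the bore. The long edges overhang the offcut by 7, for a grip across the width from above. Balance about 8 towards the knuckle
- leaf_bore (a point): middle of the loose leaf's knuckle (18 outer diameter, 10 bore, 30 long along y); in the leaf's axes 40 along +x and 6 above leaf_plate. On both leaves the plate's underside is level with the bottom of the knuckle. When fitted, the leaf's axes agree with the carrier's and its plate points away from the jamb block
- offcut: fixed wooden offcut 75 x 26 x 30 high that the loose leaf lies on, left or right of the slides; origin at the centre of its underside
- pin_tray: shallow open steel tray 90 x 70 x 22 with three hinge pins of 6 mm diameter in it; origin at the centre of its underside; bystander
- glue: clear bottle, 52 diameter, 130 tall; origin at the centre of its underside; bystander
- screwdriver: screwdriver lying on the bench; bystander
- mallet: hammer lying on the bench; bystander
- sanding_block: cork block 70 x 45 x 30; bystander
- tin: open round tin, 66 diameter, 70 tall; bystander
There are look-alikes about, which are no part of the job. Of the things like the part that bears leaf_plate, leave any that is green or yellow; of the rest the smaller one is meant.

How it is judged:
By the outcome, as a careful person would: the job done as asked, in the order asked, and still so for the second after the job is handed in, while the arm keeps its last pose, push and grip.
It also fails if it takes over 61 s, if anything falls off the work surface, if the arm or the gripper's body presses on something with over 40 N, if the wrist force passes 120 N, or if a joint passes its speed limit or range.

### The arm

A 7-joint arm with a two-finger parallel gripper is mounted at the origin on the work surface. World frame = base frame: x ahead of the robot, y to its left, z up, the work surface at z = 0. Lengths are in mm, angles in rad, forces in N, time in s.
With the tool pointing down it reaches from about 425 to 950 mm from the base axis. Payload 4.7 kg.
Tool frame: the origin (TCP) lies at the very end of the fingers, on their centre line; the grasp point (between the pads) lies 19 mm behind it; z points along the fingers, y is the direction in which the jaws open and shut (so a half turn about z gives the same grasp; the last joint's range is limited). The gripper opens to 87 mm and grips with 3 to 60 N. Pads are 19 mm wide; open, the fingers measure 117 mm over their backs; the gripper's body (75 mm by 190 mm) begins 51 mm behind the grasp point.
Start: joints at [-1.317, 0.469, -0.049, 1.532, 0.024, 1.141, -0.082], TCP at [188.314, 648.221, 196.573] pointing down, gripper open.
Joint ranges: [-2.59, 2.59], [-0.33, 1.99], [-1.39, 1.29], [0.1, 2.45], [-1.04, 4.18], [0.21, 1.99], [-2.66, 2.66]. Speed limits (rad/s): [2.57, 2.57, 3.14, 3.14, 3.14, 3.14, 3.14].

### API

Orientations are given as a unit quaternion [x, y, z, w].
In Python, from station import state, camera, finish_job, recognise, outline_of, pinpoint gives the robot as it stands. The module is installed in compiled form; this text tells all that it offers.
- The arm moves only by the tool servo_tool, never from a script. Its argument "steps" is a list of rows, each a list of 3 entries, a list of its own where there are three numbers: the shift along the tool's x, y, z in m, then the turn, a rotation vector about the tool's x, y, z in rad, then the opening, from 0 (shut) to 1 (fully open). A call has exactly 10 rows; each row shifts and turns the commanded pose from where the row before left it, along the tool's axes as they then stand; what a row does not reach is not made up. A row lasts 1/10 s, in which the tool goes at most 50 mm and 8.59 degrees, less where a joint would pass 70% of its speed; a pose out of reach is approached as far as the arm can. A call with a gripper value outside its range is refused whole. The fingers move at their own pace and stop on an object; "grip_force" is the grip in N (left out, the last holds). Time passes only in rows, so rows that do not move let the fingers close, or fill a call up. It gives the time, the measured TCP pose, the force and the opening at its end, in the units of the state.
- state(): the state, without advancing time (a new reading comes with each control period).
- camera(name): name is "side" or "top"; returns a dict with "frame" (480x640x3 uint8, blue, green, red), "vfov" (degrees; the focal length in pixels is half the picture's height over the tangent of half this angle, whatever the lens; pixels are square), "cx", "cy" (the principal point, pixels), "origin" and "attitude" of the camera in the world. Camera axes: x right, y up, looking along -z (the intrinsics and any distortion apply to the point x, -y, -z); pixel columns grow to the right and rows downward; lengths in mm; the calibration is good to about 2 mm. A picture is of the moment at which its call begins. There is no depth.
- finish_job(): hands the job in, once; it reports no verdict.
Trained networks look in a picture, given as the dict that the camera call returned (one of the last four; its "shot" number tells which), for a name from the list of things; names that differ only in an ending like _2 or _b are one class to them, and where a whole thing is asked for, a point or a joint stands for the part that bears it (a point fixed in the world has none). Each returns a list of dicts, best first, with "conf" (0 to 1); they miss things now and then, are a little off and sometimes report something else, mostly with a low value. They report only what shows in the picture. A call takes as long as a camera call. They do not tell look-alikes from the thing itself.
- recognise(picture, name): "xy" ([column, row] in pixels, amid what is visible of it).
- outline_of(picture, name): "region" (480x640 bool, what is visible of it) and "xy" ([column, row] in pixels, amid what is visible of it).
- pinpoint(picture, name): "xy" ([column, row] in pixels: a listed point, or the origin of a listed thing).
The state is a dict: "t": time; "joint_positions": joint angles; "joint_vel": joint speeds; "tau": joint torques, N m; "eef_pos": TCP position; "tool_rot": TCP orientation; "wrist_force": force on the tool from outside, world axes, zero at the start; "torque": the same for the moment, N m; "width": opening from 0.0 (shut) to 1.0 (fully open).
Only numpy, scipy, OpenCV 4.12 (cv2) and the standard library are available. Lean on these libraries where they do the work, as an engineer would, in place of code of your own. Each camera call takes 0.05 s, during which the arm holds its last target.

## Working session

There is one attempt and no reset: what is moved stays moved. The work goes in short steps, Python scripts to look and compute and a tool call to move; the robot and the scene stay as the last step left them, time stands still between calls to the robot, and variables do not carry over. Pictures are saved under pics/ and viewed, and the job is handed in when it is done.

Besides the shell and the picture viewer there is one more tool, called after "Request:" as name([rows], argument=value, ...), one row to a line, values as JSON. servo_tool: Moves the arm, as the interface text tells. Its arguments: {"type":"object","properties":{"steps":{"type":"array","items":{"type":"array"}},"grip_force":{"type":"number"}},"required":["steps"]}

```bash
mkdir -p pics; ls
python3 - <<'E'
from station import *
import cv2,pickle
s=state();print(s)
for n in("side","top"):
    c=camera(n);cv2.imwrite(f"pics/{n}0.png",c["frame"]);print({k:v for k,v in c.items() if k!="frame"})
    for nm in ["post","mark_cross","mark_ring","pointer_tip","jamb_bore","leaf_plate","leaf_bore","offcut","pin_tray"]:
        print(nm,[(r["xy"],round(r["conf"],2)) for r in pinpoint(c,nm)])
    pickle.dump(c,open(f"{n}0.pkl","wb"))
E
```

```text
pics
{'t': 0.0, 'joint_positions': array([-1.3168972 ,  0.46944754, -0.04859656,  1.53370258,  0.02415442,
        1.14100096, -0.08228003]), 'joint_vel': array([-0.00113561,  0.00071079,  0.00023014,  0.00226825,  0.00047178,
       -0.00074487,  0.00087772]), 'tau': array([-1.16575425e-04, -5.07976198e+01, -8.06722627e-02, -2.36151356e+01,
       -6.13086554e-02,  3.80764646e-02,  1.90542733e-04]), 'eef_pos': array([188.17942158, 647.55416091, 195.4917328 ]), 'tool_rot': array([ 1.40891183e-01,  9.90024597e-01, -9.82437547e-04, -7.84207611e-05]), 'wrist_force': array([-0.34956153, -0.62074669, -0.10131451]), 'torque': array([ 0.01243925,  0.04565707, -0.01866372]), 'width': 0.9968611283063676}
{'vfov': 48.32361165909459, 'cx': 329.79979532628363, 'cy': 236.37020601636303, 'origin': array([-198.65010659, -739.1363037 ,  992.55051997]), 'attitude': array([ 0.3765439 , -0.14559583, -0.34420576,  0.84766677]), 'shot': 1}
post [([343.2, 212.2], 0.72), ([415.1, 321.0], 0.3)]
mark_cross [([378.3, 233.9], 0.98)]
mark_ring [([359.0, 234.4], 0.77)]
pointer_tip [([358.7, 224.4], 0.97)]
jamb_b
[... 335 characters left out ...]
47, 'origin': array([ 426.13655143,    6.53336577, 1575.546696  ]), 'attitude': array([-0.02184749,  0.01592088,  0.71313707, -0.7005032 ]), 'shot': 2}
post [([303.6, 205.8], 0.67), ([337.5, 239.3], 0.66)]
mark_cross [([346.5, 202.1], 0.77)]
mark_ring [([423.1, 224.6], 0.62), ([335.6, 213.2], 0.6)]
pointer_tip [([327.8, 207.3], 0.7)]
jamb_bore [([339.6, 238.2], 0.92), ([208.9, 172.1], 0.72)]
leaf_plate [([428.8, 307.3], 0.93), ([421.8, 237.9], 0.68), ([325.5, 207.0], 0.66), ([464.9, 281.0], 0.61), ([345.8, 289.5], 0.57), ([220.1, 243.3], 0.18)]
leaf_bore [([480.6, 284.2], 0.92), ([422.6, 316.3], 0.9), ([362.3, 295.0], 0.76), ([422.5, 224.1], 0.57)]
offcut []
pin_tray [([219.4, 244.6], 0.79)]
```

View pics/side0.png

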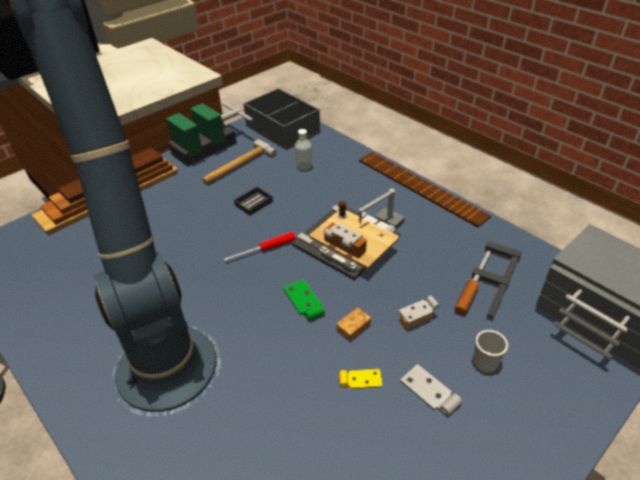

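View pics/top0.png

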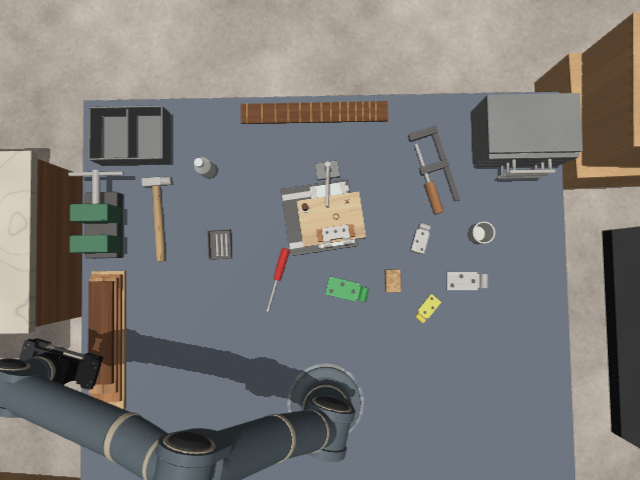

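Run:
```python
import cv2
a=cv2.imread("pics/top0.png");s=cv2.imread("pics/side0.png")
cv2.imwrite("pics/top0c.png",cv2.resize(a[170:330,280:500],(792,576),interpolation=cv2.INTER_CUBIC))
cv2.imwrite("pics/side0c.png",cv2.resize(s[190:270,300:420],None,fx=6.5,fy=6.5,interpolation=cv2.INTER_CUBIC))
cv2.imwrite("pics/side0d.png",cv2.resize(s[270:430,280:480],None,fx=3.7,fy=3.7,interpolation=cv2.INTER_CUBIC))
```

```text
(no output)
```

View pics/top0c.png

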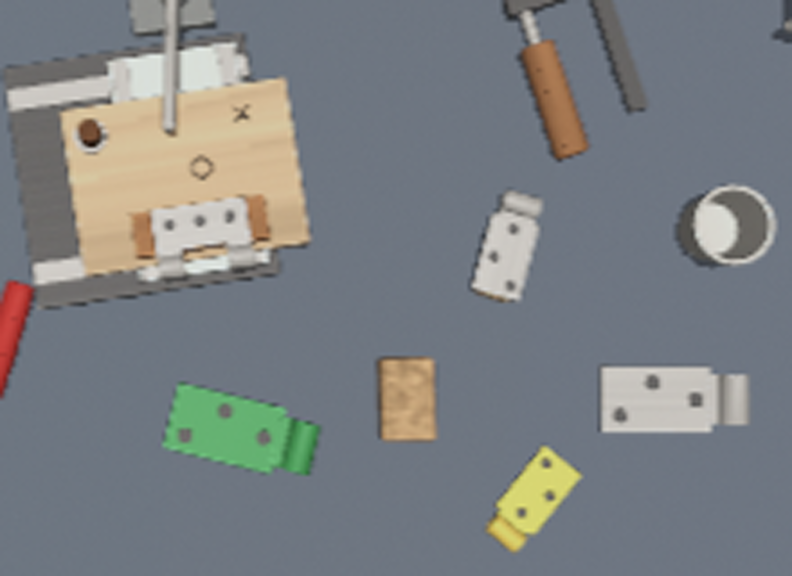

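View pics/side0c.png

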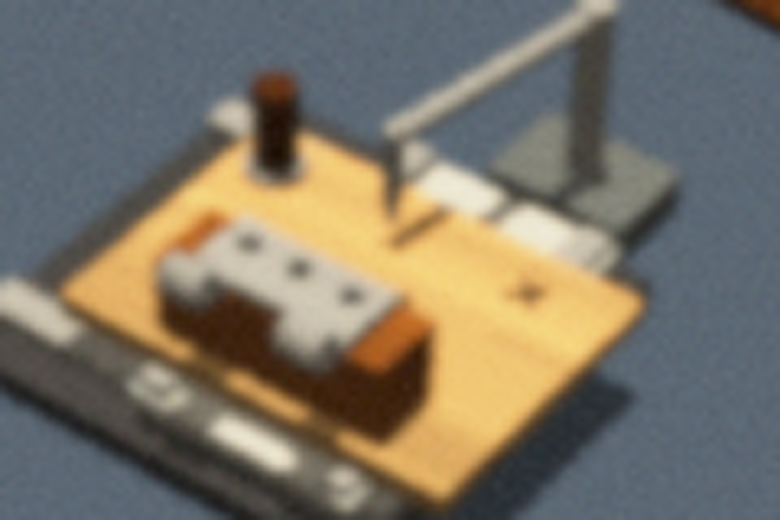

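View pics/side0d.png

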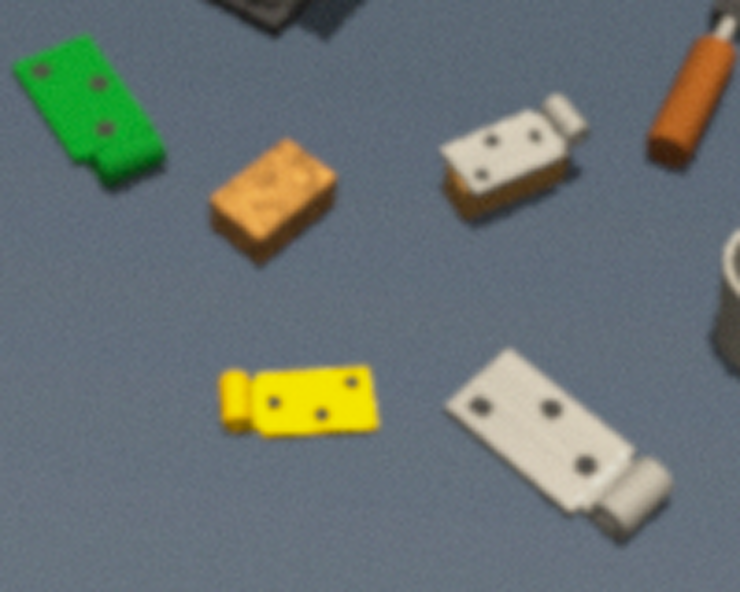

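The image contains four things that could be taken for the leaf, given here as top-camera pixels:
- grey leaf on the offcut at (422,238)
- larger grey leaf at (465,281)
- yellow at (429,307)
- green at (346,289)

I choose the smaller grey one at (422,238). The crop shows it lying on the wooden offcut. The post is at (304,206), the cross at (346,202), the ring at (335,216) and the pointer tip at about (327,207).

```bash
cat > h.py <<'E'
import numpy as np,cv2
from scipy.spatial.transform import Rotation as R
from scipy.optimize import least_squares
def proj(c,P):
    P=np.atleast_2d(P);f=240/np.tan(np.radians(c["vfov"]/2))
    q=R.from_quat(c["attitude"]).inv().apply(P-c["origin"])
    return np.c_[c["cx"]+f*q[:,0]/-q[:,2],c["cy"]+f*-q[:,1]/-q[:,2]]
def ray(c,xy):
    f=240/np.tan(np.radians(c["vfov"]/2))
    d=np.array([(xy[0]-c["cx"])/f,-(xy[1]-c["cy"])/f,-1.])
    return c["origin"],R.from_quat(c["attitude"]).apply(d)
def atz(c,xy,z):
    o,d=ray(c,xy);return o+d*(z-o[2])/d[2]
def tri(l):
    r=least_squares(lambda P:np.concatenate([proj(c,P)[0]-xy for c,xy in l]),[600,0,50.])
    return r.x,np.abs(r.fun).max()
E
python3 - <<'E'
from h import *
import pickle
np.set_printoptions(precision=1,suppress=True)
S=pickle.load(open("side0.pkl","rb"));T=pickle.load(open("top0.pkl","rb"))
D={"post":((343.2,212.2),(303.6,205.8),75),"cross":((378.3,233.9),(346.5,202.1),50),"ring":((359.,234.4),(335.6,213.2),50),"tip":((358.7,224.4),(327.8,207.3),56),"jamb":((336.1,233.8),(339.6,238.2),99),"leaf":((419.6,307.8),(421.8,237.9),33),"lbore":((436,301),(422.5,224.1),39)}
for k,(s,t,z) in D.items(): print(k,tri([(S,s),(T,t)]),atz(S,s,z)[:2],atz(T,t,z)[:2])
E
```

```text
post (array([598.1,  53.7,  56. ]), np.float64(0.1457491696244233)) [582.2  37.4] [595.6  53.4]
cross (array([604.7, -73.1,  53.8]), np.float64(0.8269808301664057)) [606.1 -69.1] [607.2 -75.4]
ring (array([570.4, -38.4,  51.6]), np.float64(1.4223848431716988)) [568.8 -34.9] [574.2 -41.8]
tip (array([589.3, -16.7,  61.1]), np.float64(0.7958022300269931)) [591.9 -11.4] [591.8 -18.6]
jamb (array([487.9, -43. , 109.5]), np.float64(3.1132404971585856)) [490.  -29.9] [496.3 -50.5]
leaf (array([ 494.7, -299.9,   40.5]), np.float64(0.2902029710547822)) [ 499.6 -296. ] [ 495.8 -302.2]
lbore (array([ 540.6, -308.5,   33.4]), np.float64(1.0551217126105712)) [ 538.4 -312.5] [ 537.3 -304.3]
```

Run:
```python
import cv2
a=cv2.imread("pics/top0.png");s=cv2.imread("pics/side0.png")
cv2.imwrite("pics/top0e.png",cv2.resize(a[190:250,290:370],None,fx=10,fy=10,interpolation=cv2.INTER_CUBIC))
cv2.imwrite("pics/side0e.png",cv2.resize(s[195:250,325:405],None,fx=10,fy=10,interpolation=cv2.INTER_CUBIC))
```

```text
(no output)
```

View pics/top0e.png

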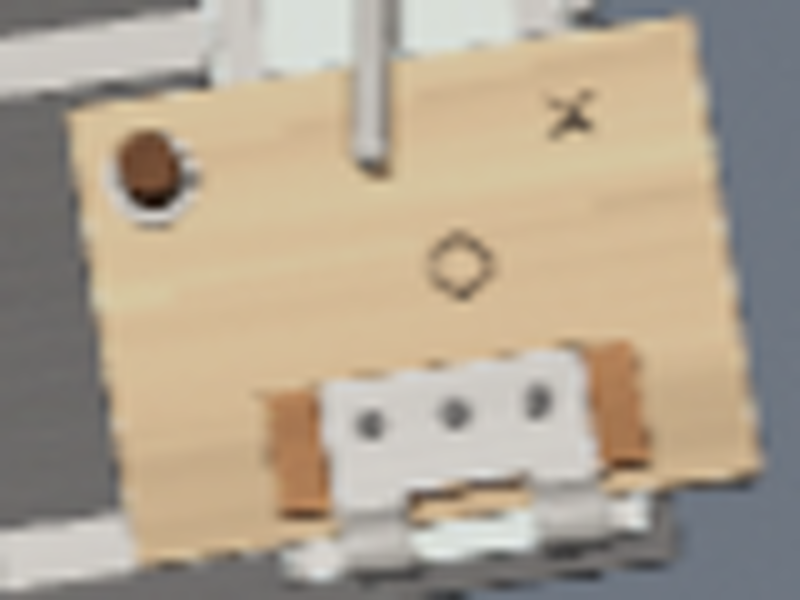

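View pics/side0e.png

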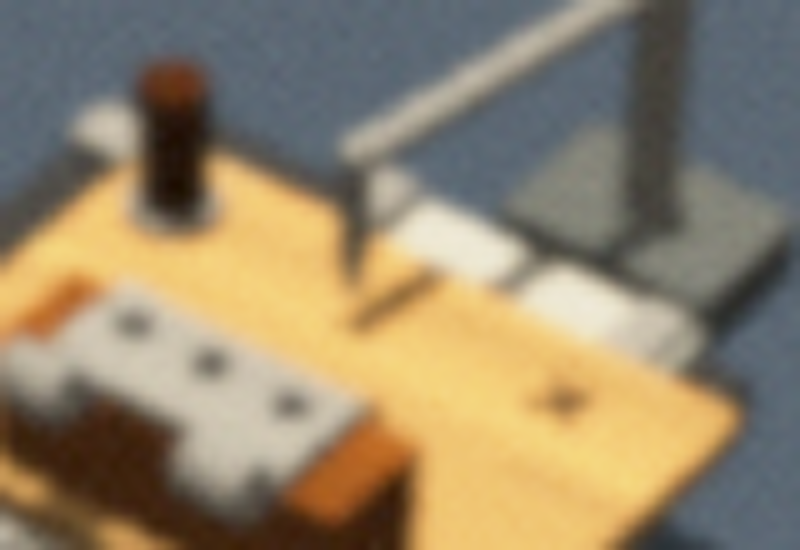

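Run:
```python
from h import *
import pickle
np.set_printoptions(precision=1,suppress=True)
S=pickle.load(open("side0.pkl","rb"));T=pickle.load(open("top0.pkl","rb"))
D={"posttop":((342.05,203.05),(304.65,206.55),95),"cross":((380.75,234.55),(346.75,200.95),50),"tip":((359.95,223.05),(327.5,207.1),56)}
for k,(s,t,z) in D.items(): print(k,tri([(S,s),(T,t)]),atz(S,s,z)[:2],atz(T,t,z)[:2])
print(atz(T,(335.65,216.05),50)[:2])
kl=atz(T,(327.05,243.85),105);kr=atz(T,(347.05,241.35),105);print(kl,kr,(kl+kr)/2,np.degrees(np.arctan2(-(kl-kr)[0],(kl-kr)[1])))
c=atz(T,(346.75,200.95),50)-atz(T,(335.65,216.05),50);print(np.linalg.norm(c),np.degrees(np.arctan2(c[1],c[0]))+45)
p=atz(T,(304.65,206.55),95)-atz(T,(346.75,200.95),50);print(np.linalg.norm(p[:2]),np.degrees(np.arctan2(-p[0],p[1])))
```

```text
posttop (array([590.8,  50. ,  94.3]), np.float64(0.11788530739602265)) [590.   49.6] [591.1  49.7]
cross (array([609.9, -75.5,  49.5]), np.float64(0.3090346310846144)) [608.8 -75.3] [610.7 -76.2]
tip (array([591.1, -17.2,  64.9]), np.float64(0.1756739898466435)) [598.2 -10. ] [592.5 -17.7]
[565.6 -41.8]
[480.3 -13.6 105. ] [486.5 -71.6 105. ] [483.4 -42.6 105. ] 6.099910650943285
56.659103244101026 7.6797734494450935
127.4226645540943 8.85108978112478
```

Request:
servo_tool([
  [[0, 0, 0], [0, 0, -0.141], 1],
  [[0, 0, 0], [0, 0, -0.141], 1],
  [[0, 0, 0], [0, 0, -0.14], 1],
  [[-0.021, -0.043, 0], [0, 0, 0], 1],
  [[-0.021, -0.043, 0], [0, 0, 0], 1],
  [[-0.021, -0.043, 0], [0, 0, 0], 1],
  [[-0.021, -0.043, 0], [0, 0, 0], 1],
  [[-0.021, -0.043, 0], [0, 0, 0], 1],
  [[-0.021, -0.043, 0], [0, 0, 0], 1],
  [[-0.021, -0.043, 0], [0, 0, 0], 1],
])

```text
t: 2.0
eef_pos: [376.6, 368.9, 196.9]
tool_rot: [-0.07, 0.998, 0.0, 0.0]
wrist_force: [1.2, -0.0, 0.4]
width: 0.998
```

```bash
cat > go.py <<'E'
import sys
from h import *
from station import state
# usage: go.py x y z yaw_deg : prints needed shift in tool axes & turn
s=state();q=R.from_quat(s["tool_rot"]);p=s["eef_pos"]
g=np.array([float(v) for v in sys.argv[1:5]])
M=q.as_matrix();yaw=np.degrees(np.arctan2(-M[0,1],M[1,1]))
print("t",s["t"],"p",p.round(1),"yaw",yaw.round(2),"toolz",M[:,2].round(4),"F",s["wrist_force"].round(1),"w",round(s["width"],3))
print("shift mm",q.inv().apply(g[:3]-p).round(1),"turn tz",round(-np.radians(g[3]-yaw),4))
E
python3 go.py 591 50 196 8
```

```text
t 2.0 p [376.6 368.9 196.9] yaw 7.98 toolz [ 6.e-04  7.e-04 -1.e+00] F [ 1.2 -0.   0.4] w 0.998
shift mm [-168.1 -345.5    0.8] turn tz -0.0003
```

Request:
servo_tool([
  [[-0.021, -0.043, 0], [0, 0, 0], 1],
  [[-0.021, -0.043, 0], [0, 0, 0], 1],
  [[-0.021, -0.043, 0], [0, 0, 0], 1],
  [[-0.021, -0.043, 0], [0, 0, 0], 1],
  [[-0.021, -0.043, 0], [0, 0, 0], 1],
  [[-0.021, -0.043, 0], [0, 0, 0], 1],
  [[-0.021, -0.043, 0], [0, 0, 0], 1],
  [[-0.021, -0.0445, 0.01], [0, 0, 0], 1],
  [[0, 0, 0.04], [0, 0, 0], 1],
  [[0, 0, 0.03], [0, 0, 0], 1],
])

```text
t: 3.0
eef_pos: [590.5, 49.5, 115.4]
tool_rot: [-0.068, 0.998, -0.0, 0.0]
wrist_force: [-0.4, 1.7, -0.4]
width: 0.999
```

```bash
python3 go.py 591 50 66 8
python3 - <<'E'
from station import *
import cv2
c=camera("top");cv2.imwrite("pics/top1.png",cv2.resize(c["frame"][170:250,270:370],None,fx=7,fy=7,interpolation=cv2.INTER_CUBIC))
c=camera("side");cv2.imwrite("pics/side1.png",cv2.resize(c["frame"][150:260,280:420],None,fx=5,fy=5,interpolation=cv2.INTER_CUBIC))
E
```

```text
t 3.0 p [590.5  49.5 115.4] yaw 7.74 toolz [ 5.e-04 -4.e-04 -1.e+00] F [-0.4  1.7 -0.4] w 0.999
shift mm [-0.6  0.4 49.4] turn tz -0.0045
```

View pics/side1.png

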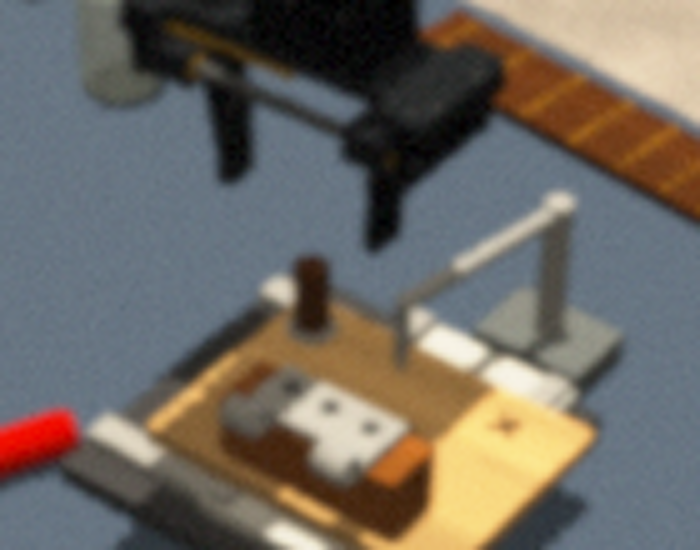

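View pics/top1.png

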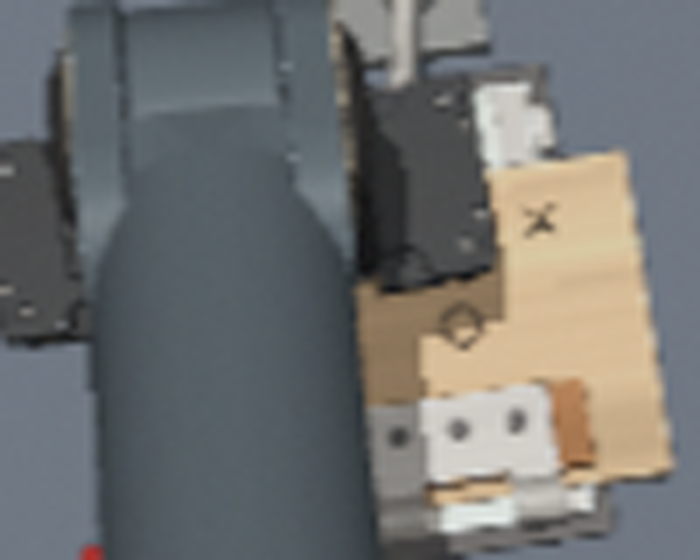

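Request:
servo_tool([
  [[0, 0, 0], [0, 0, 0.149], 1],
  [[0, 0, 0], [0, 0, 0.149], 1],
  [[0, 0, 0], [0, 0, 0.149], 1],
  [[0, 0, 0], [0, 0, 0.149], 1],
  [[0, 0, 0], [0, 0, 0.149], 1],
  [[0, 0, 0], [0, 0, 0.149], 1],
  [[0, 0, 0], [0, 0, 0.149], 1],
  [[0, 0, 0], [0, 0, 0.149], 1],
  [[0, 0, 0], [0, 0, 0.149], 1],
  [[0, 0, 0], [0, 0, 0.149], 1],
])

```text
t: 4.1
eef_pos: [590.9, 52.9, 118.6]
tool_rot: [0.627, 0.779, 0.001, 0.001]
wrist_force: [0.1, 0.1, -0.6]
width: 1.003
```

```bash
python3 go.py 591 50 66 -78
python3 - <<'E'
from station import *
from h import *
print(state()["joint_positions"].round(2))
c=camera("top");cv2.imwrite("pics/top2.png",cv2.resize(c["frame"][170:250,270:370],None,fx=7,fy=7,interpolation=cv2.INTER_CUBIC))
d=camera("side")
print(proj(d,[[592.5,-17.7,56],[565.6,-41.8,50]]))
E
```

```text
t 4.1 p [590.9  52.9 118.6] yaw -77.66 toolz [ 0.0027  0.0015 -1.    ] F [ 0.1  0.1 -0.6] w 1.003
shift mm [-2.9 -0.7 52.6] turn tz 0.0059
[-0.55  0.45  0.51  1.84 -0.27  0.92  0.31]
[[360.56277908 225.40580688]
 [360.06151194 236.23032088]]
```

View pics/top2.png

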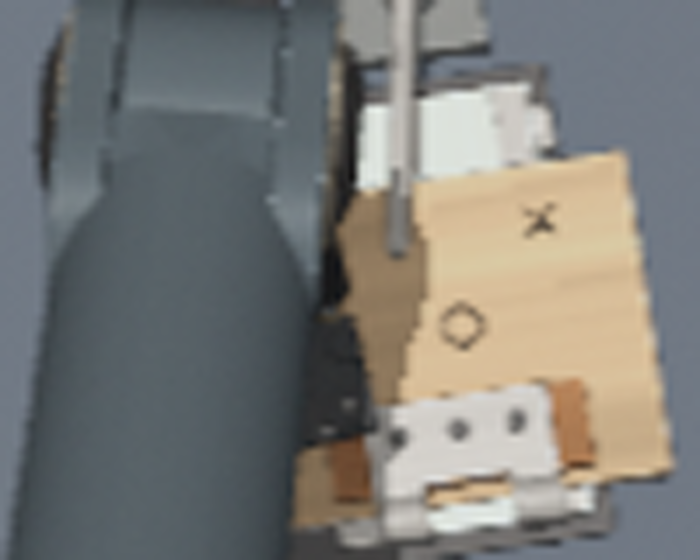

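Request:
servo_tool([
  [[-0.003, -0.001, 0.02], [0, 0, 0], 1],
  [[0, 0, 0.02], [0, 0, 0], 1],
  [[0, 0, 0.012], [0, 0, 0], 1],
  [[0, 0, 0], [0, 0, 0], 0],
  [[0, 0, 0], [0, 0, 0], 0],
  [[0, 0, 0], [0, 0, 0], 0],
  [[0, 0, 0], [0, 0, 0], 0],
  [[0, 0, 0], [0, 0, 0], 0],
  [[0, 0, 0], [0, 0, 0], 0],
  [[0, 0, 0], [0, 0, 0], 0],
], grip_force=30)

```text
t: 5.2
eef_pos: [589.6, 48.8, 64.7]
tool_rot: [0.625, 0.781, 0.0, 0.0]
wrist_force: [0.3, -0.2, -0.5]
width: 0.449
```

```bash
python3 go.py 591 50 66 -78
python3 - <<'E'
from station import *
from h import *
c=camera("top");cv2.imwrite("pics/top3.png",cv2.resize(c["frame"][190:250,290:370],None,fx=10,fy=10,interpolation=cv2.INTER_CUBIC))
c=camera("side");cv2.imwrite("pics/side3.png",cv2.resize(c["frame"][195:250,325:405],None,fx=10,fy=10,interpolation=cv2.INTER_CUBIC))
E
```

```text
t 5.2 p [589.6  48.8  64.7] yaw -77.38 toolz [ 2.e-04  1.e-04 -1.e+00] F [ 0.3 -0.2 -0.5] w 0.449
shift mm [ 0.9  1.6 -1.3] turn tz 0.0108
```

View pics/top3.png

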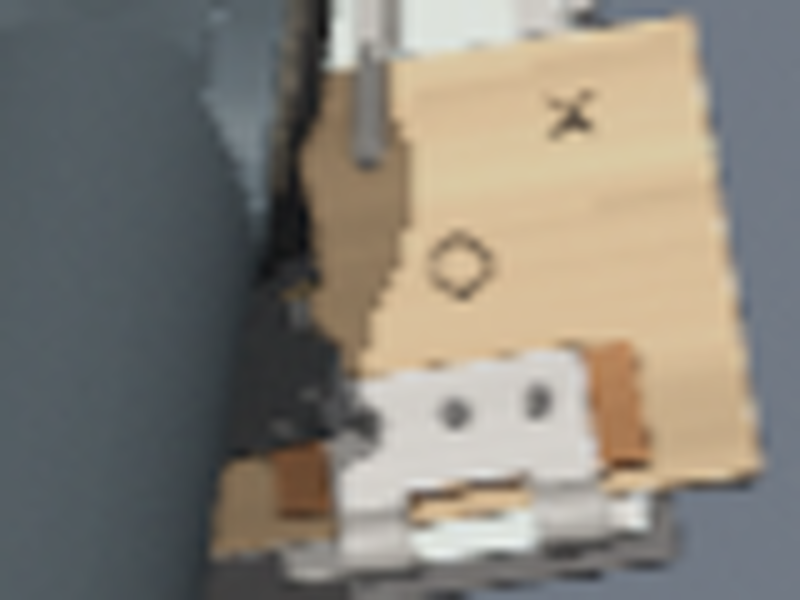

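View pics/side3.png

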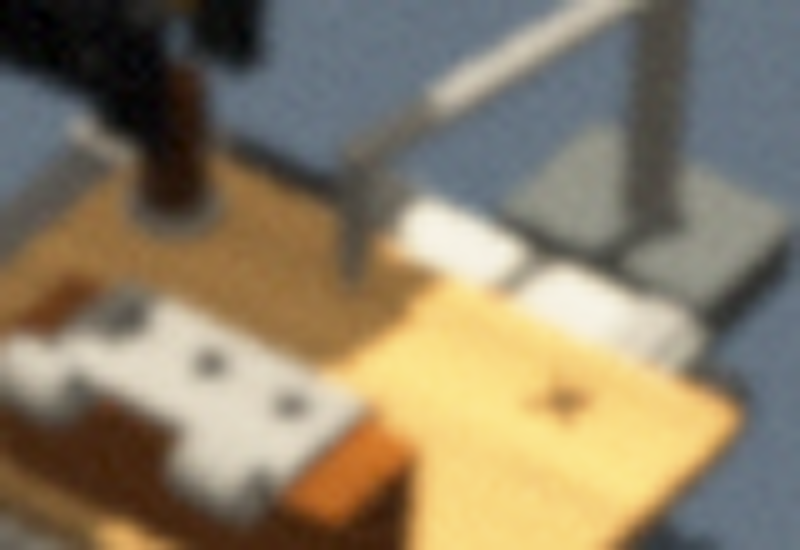

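Request:
servo_tool([
  [[0, 0, 0], [0, 0, 0], 0],
  [[0, 0, 0], [0, 0, 0], 0],
  [[0, 0, 0], [0, 0, 0], 0],
  [[0, 0, 0], [0, 0, 0], 0],
  [[0, 0, 0], [0, 0, 0], 0],
  [[0.005, 0, 0], [0, 0, 0], 0],
  [[0.01, -0.001, 0], [0, 0, 0], 0],
  [[0.015, -0.001, 0], [0, 0, 0], 0],
  [[0.015, -0.002, 0], [0, 0, 0], 0],
  [[0.01, -0.001, 0], [0, 0, 0], 0],
])

```text
t: 6.3
eef_pos: [572.6, 101.2, 64.6]
tool_rot: [0.625, 0.78, -0.0, 0.001]
wrist_force: [2.5, -2.3, -2.6]
width: 0.208
```

```bash
python3 go.py 591 50 66 -78
python3 - <<'E'
from station import *
from h import *
c=camera("top");cv2.imwrite("pics/top4.png",cv2.resize(c["frame"][190:250,290:370],None,fx=10,fy=10,interpolation=cv2.INTER_CUBIC))
c=camera("side");cv2.imwrite("pics/side4.png",cv2.resize(c["frame"][195:250,325:405],None,fx=10,fy=10,interpolation=cv2.INTER_CUBIC))
E
```

```text
t 6.3 p [572.6 101.2  64.6] yaw -77.4 toolz [ 5.e-04 -1.e-03 -1.e+00] F [ 2.5 -2.3 -2.6] w 0.208
shift mm [-54.    6.8  -1.3] turn tz 0.0105
```

View pics/top4.png

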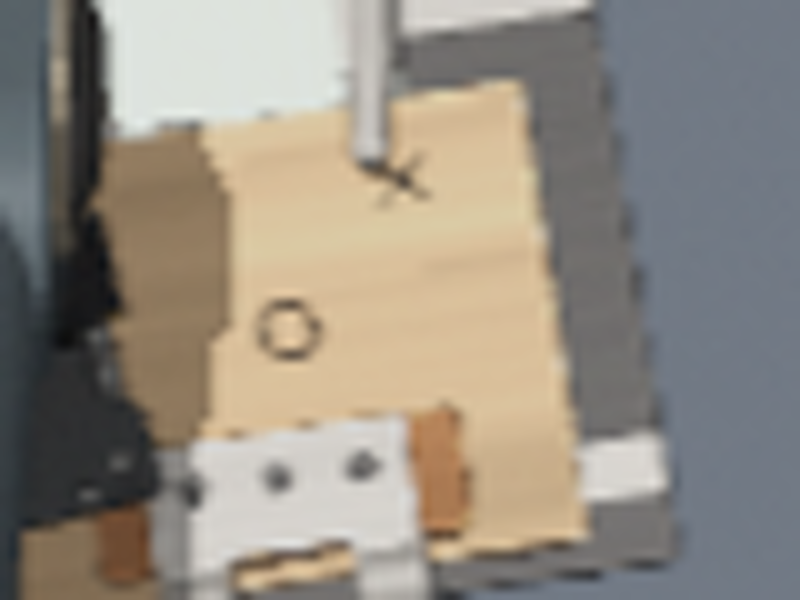

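View pics/side4.png

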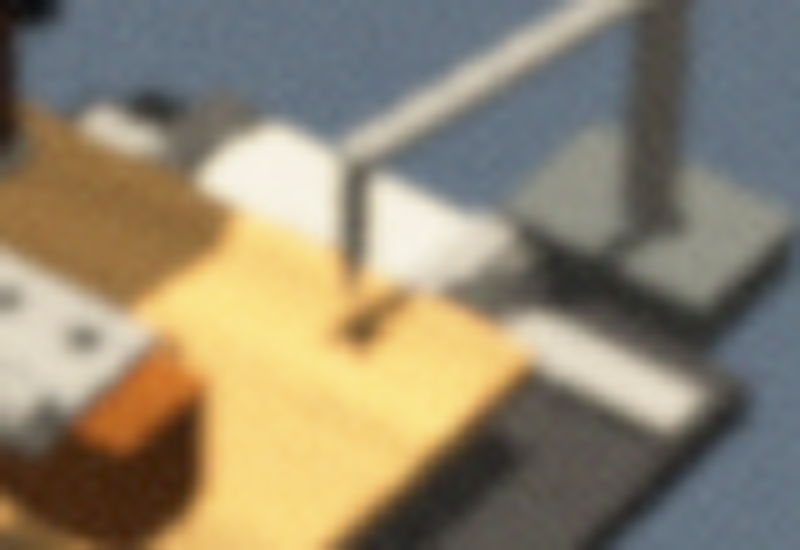

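Run:
```python
from h import *
import pickle
np.set_printoptions(precision=1,suppress=True)
S=pickle.load(open("side0.pkl","rb"));T=pickle.load(open("top0.pkl","rb"))
for tc in (326.4,326.65,326.9):
  for sc in (359.6,359.9,360.2):
    r=least_squares(lambda p:[proj(S,[*p,75])[0,0]-sc,proj(T,[*p,103])[0,0]-tc],[590,-17])
    P=np.r_[r.x,56];print(tc,sc,r.x,"top tip px crop",(proj(T,P)[0]-[290,190]+.45)*10,"side",(proj(S,P)[0]-[325,195]+.45)*10)
```

```text
326.4 359.6 [592.1 -13.9] top tip px crop [366.7 176.8] side [348.7 302.4]
326.4 359.9 [593.3 -13.9] top tip px crop [366.7 173.1] side [351.7 300.5]
326.4 360.2 [594.4 -13.9] top tip px crop [366.7 169.4] side [354.6 298.6]
326.65 359.6 [591.4 -14.6] top tip px crop [369.1 179.2] side [348.7 305. ]
326.65 359.9 [592.5 -14.6] top tip px crop [369.1 175.5] side [351.7 303.1]
326.65 360.2 [593.6 -14.6] top tip px crop [369.1 171.8] side [354.6 301.1]
326.9 359.6 [590.6 -15.3] top tip px crop [371.5 181.7] side [348.7 307.5]
326.9 359.9 [591.8 -15.3] top tip px crop [371.5 178. ] side [351.7 305.6]
326.9 360.2 [592.9 -15.3] top tip px crop [371.5 174.2] side [354.6 303.7]
```

Run:
```python
import cv2
a=cv2.imread("pics/top0.png");b=cv2.imread("pics/top4.png")
import numpy as np
x=cv2.resize(a[197:217,317:343],None,fx=30,fy=30,interpolation=cv2.INTER_CUBIC)
cv2.imwrite("pics/z1.png",x)
cv2.imwrite("pics/z2.png",cv2.resize(b[90:290,280:540],None,fx=3,fy=3,interpolation=cv2.INTER_CUBIC))
```

```text
(no output)
```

View pics/z1.png

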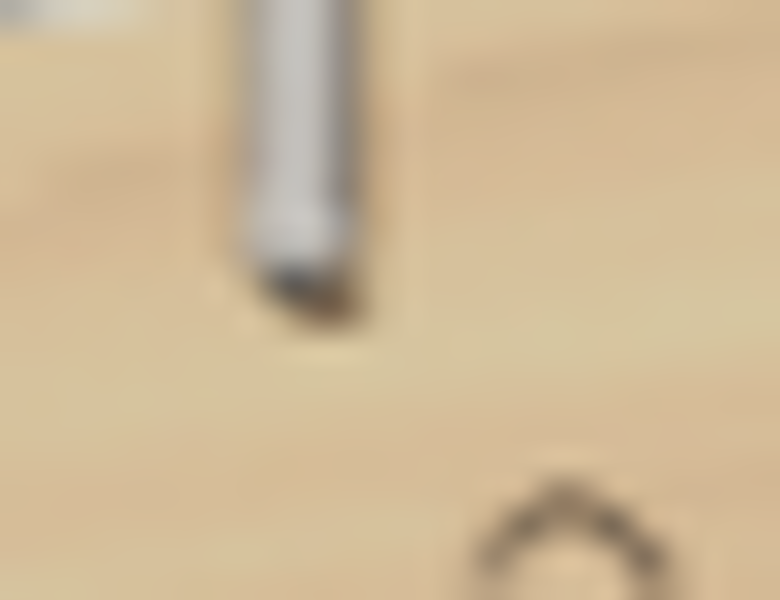

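```bash
cat > px.py <<'E'
from h import *
import pickle
np.set_printoptions(precision=1,suppress=True)
S=pickle.load(open("side0.pkl","rb"));T=pickle.load(open("top0.pkl","rb"))
def topx(u,v,z,ox=290,oy=190,f=10): return atz(T,(u/f-.5+.5/f+ox,v/f-.5+.5/f+oy),z)[:2]
def tc(P,ox=290,oy=190,f=10): return (proj(T,P)[0]-[ox,oy]+.5-.5/f)*f
def sc(P,ox=325,oy=195,f=10): return (proj(S,P)[0]-[ox,oy]+.5-.5/f)*f
E
python3 - <<'E'
from px import *
t=np.array([593.5,-14.5]);print(tc([*t,56]),tc([*t,50]),sc([*t,56]),sc([*t,50]))
c=topx(401,180,50);print(c,t-c, sc([*c,50]), topx(572,114,50),topx(461,265,50),topx(289,329,50))
E
```

```text
[368.7 172.3] [368.5 174.4] [354.  301.2] [353.4 318.1]
[591.6 -24.3] [1.9 9.8] [375.2 338.7] [610.7 -76.2] [565.6 -41.8] [547.2  10.3]
```

Request:
servo_tool([
  [[0.004, 0.002, 0], [0, 0, 0], 0],
  [[0.005, 0.002, 0], [0, 0, 0], 0],
  [[0, 0, 0], [0, 0, 0], 0],
  [[0, 0, 0], [0, 0, 0], 0],
  [[0, 0, 0], [0, 0, 0], 0],
  [[0, 0, 0], [0, 0, 0], 0],
  [[0, 0, 0], [0, 0, 0], 0],
  [[0, 0, 0], [0, 0, 0], 0],
  [[0, 0, 0], [0, 0, 0], 0],
  [[0, 0, 0], [0, 0, 0], 0],
])

```text
t: 7.4
eef_pos: [574.5, 111.2, 64.5]
tool_rot: [0.625, 0.781, 0.0, -0.0]
wrist_force: [-2.6, -0.5, 2.4]
width: 0.208
```

```bash
cat > look.py <<'E'
import sys
from station import *
from h import *
n=sys.argv[1]
s=state();print(s["t"],s["eef_pos"].round(1),s["wrist_force"].round(1),round(s["width"],3))
c=camera("top");d=camera("side")
cv2.imwrite(f"pics/top{n}.png",c["frame"]);cv2.imwrite(f"pics/side{n}.png",d["frame"])
cv2.imwrite(f"pics/m{n}.png",np.vstack([cv2.resize(c["frame"][190:232,290:370],None,fx=7,fy=7,interpolation=cv2.INTER_CUBIC),cv2.resize(d["frame"][203:245,325:405],None,fx=7,fy=7,interpolation=cv2.INTER_CUBIC)]))
for k in sys.argv[2:]:
    for nm,q in(("top",c),("side",d)): print(k,nm,[(r["xy"],round(r["conf"],2)) for r in pinpoint(q,k)])
E
python3 look.py 5 mark_cross pointer_tip
```

```text
7.4 [574.5 111.2  64.5] [-2.6 -0.5  2.4] 0.208
mark_cross top [([325.8, 207.2], 0.62)]
mark_cross side [([359.2, 224.7], 0.9)]
pointer_tip top [([327.3, 207.2], 0.85)]
pointer_tip side [([360.4, 222.5], 0.93), ([306.6, 166.5], 0.44)]
```

View pics/m5.png

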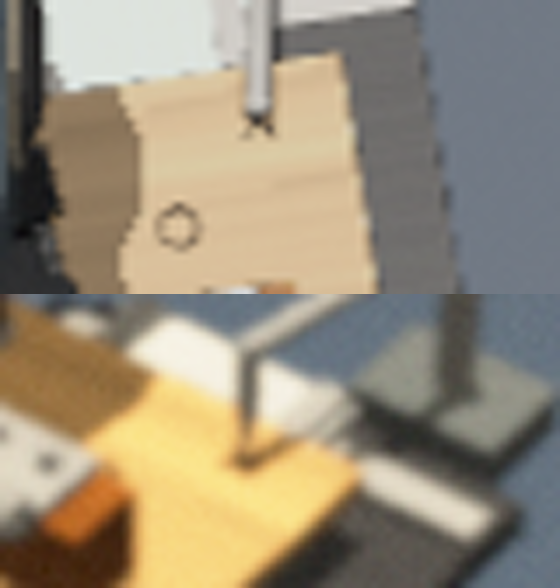

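Run:
```python
import cv2,numpy as np
a=cv2.imread("pics/top5.png");b=cv2.imread("pics/side5.png");b0=cv2.imread("pics/side0.png")
z=lambda i,x,y:cv2.resize(i[y-9:y+9,x-8:x+8],None,fx=16,fy=20 if 0 else 16,interpolation=cv2.INTER_CUBIC)
cv2.imwrite("pics/z3.png",np.hstack([z(a,326,206),z(b,360,222),z(b0,360,222)]))
```

View pics/z3.png

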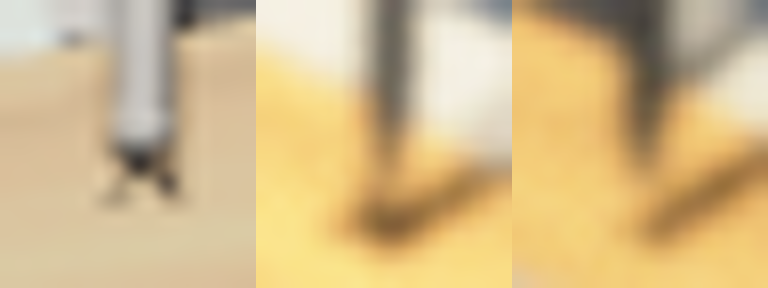

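Request:
servo_tool([
  [[-0.005, 0.0044, 0], [0, 0, 0], 0],
  [[-0.0083, 0.007, 0], [0, 0, 0], 0],
  [[-0.01, 0.0084, 0], [0, 0, 0], 0],
  [[-0.01, 0.0084, 0], [0, 0, 0], 0],
  [[-0.007, 0.0058, 0], [0, 0, 0], 0],
  [[-0.003, 0.0024, 0], [0, 0, 0], 0],
  [[0, 0, 0], [0, 0, 0], 0],
  [[0, 0, 0], [0, 0, 0], 0],
  [[0, 0, 0], [0, 0, 0], 0],
  [[0, 0, 0], [0, 0, 0], 0],
])

```text
t: 8.7
eef_pos: [620.5, 76.0, 64.6]
tool_rot: [0.625, 0.78, 0.0, 0.001]
wrist_force: [3.0, -2.2, -1.5]
width: 0.207
```

```bash
python3 look.py 6 mark_ring pointer_tip
python3 - <<'E'
import cv2,numpy as np
a=cv2.imread("pics/top6.png");b=cv2.imread("pics/side6.png")
z=lambda i,x,y:cv2.resize(i[y-9:y+9,x-8:x+8],None,fx=24,fy=24,interpolation=cv2.INTER_CUBIC)
cv2.imwrite("pics/z4.png",np.hstack([z(a,326,206),z(b,360,222)]))
E
```

```text
8.7 [620.5  76.   64.6] [ 3.  -2.2 -1.5] 0.207
mark_ring top [([324.9, 204.3], 0.95), ([159.8, 220.1], 0.26)]
mark_ring side [([361.8, 226.6], 0.83), ([337.1, 229.9], 0.5)]
pointer_tip top [([325.5, 204.8], 0.76)]
pointer_tip side [([358.8, 222.2], 0.73)]
```

View pics/m6.png

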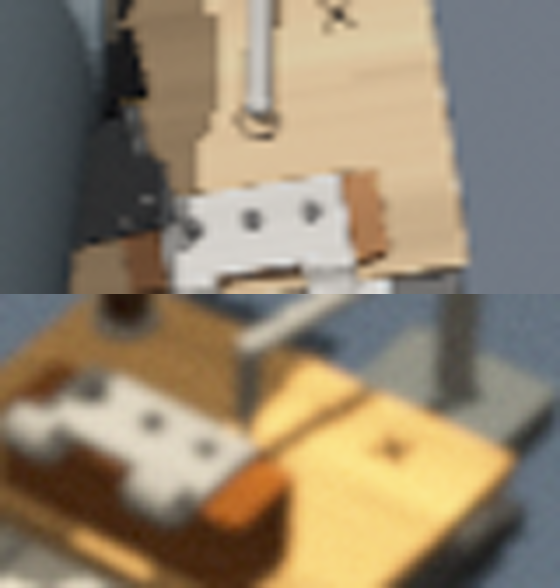

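View pics/z4.png

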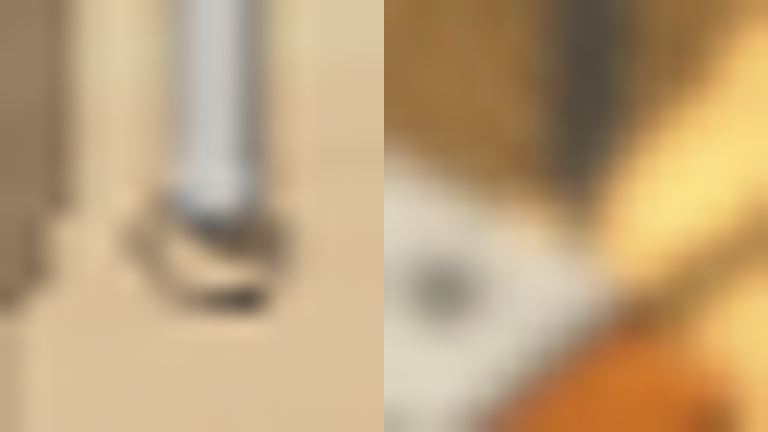

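Request:
servo_tool([
  [[0, 0, 0], [0, 0, 0], 0.25],
  [[0, 0, 0], [0, 0, 0], 0.3],
  [[0, 0, 0], [0, 0, 0], 1],
  [[0, 0, 0], [0, 0, 0], 1],
  [[0, 0, 0], [0, 0, 0], 1],
  [[0, 0, 0], [0, 0, 0], 1],
  [[0, 0, 0], [0, 0, 0], 1],
  [[0, 0, -0.01], [0, 0, 0], 1],
  [[0, 0, -0.03], [0, 0, 0], 1],
  [[0, 0, -0.04], [0, 0, 0], 1],
])

```text
t: 10.0
eef_pos: [618.1, 76.5, 144.4]
tool_rot: [0.625, 0.78, -0.002, -0.001]
wrist_force: [1.6, 0.7, -0.5]
width: 0.937
```

```bash
python3 go.py 500 -300 150 -10;python3 look.py 7
```

```text
t 10.0 p [618.1  76.5 144.4] yaw -77.41 toolz [-3.9e-03 -9.0e-04 -1.0e+00] F [ 1.6  0.7 -0.5] w 0.937
shift mm [-341.7 -197.4   -4.8] turn tz -1.1765
10.0 [618.1  76.5 144.4] [ 1.6  0.7 -0.5] 0.937
```

View pics/m7.png

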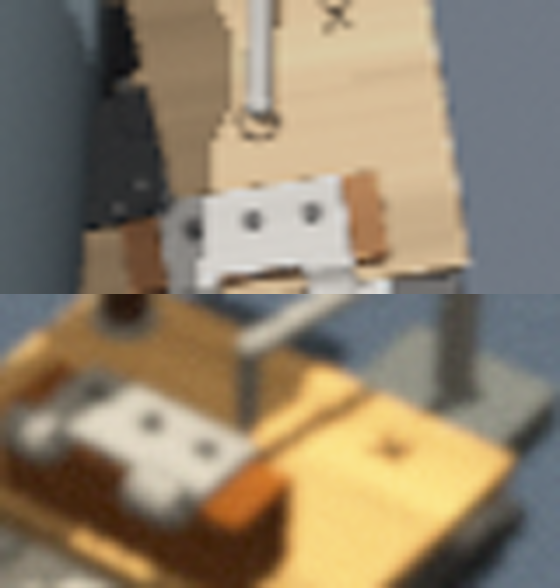

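Run:
```python
from px import *
for n,x0,y0 in(("top",405,215),("side",395,288)):
    a=cv2.imread(f"pics/{n}0.png")
    z=cv2.resize(a[y0:y0+45,x0:x0+50],None,fx=8,fy=8,interpolation=cv2.INTER_CUBIC)
    globals()[n]=z
cv2.imwrite("pics/z5.png",np.hstack([top,side]))
a=cv2.imread("pics/top0.png")[215:260,405:440]
h=cv2.cvtColor(cv2.resize(a,None,fx=8,fy=8,interpolation=cv2.INTER_CUBIC),cv2.COLOR_BGR2GRAY)
m=(h>150).astype(np.uint8)
n,l,st,ce=cv2.connectedComponentsWithStats(m);i=1+st[1:,4].argmax()
print(st[i],ce[i],cv2.minAreaRect(np.argwhere(l==i)[:,::-1].astype(np.float32)))
```

```text
[   49    68   155   239 21395] [130.5 192.4] ((131.68460083007812, 185.34625244140625), (111.57875061035156, 232.12457275390625), 15.767182350158691)
```

View pics/z5.png

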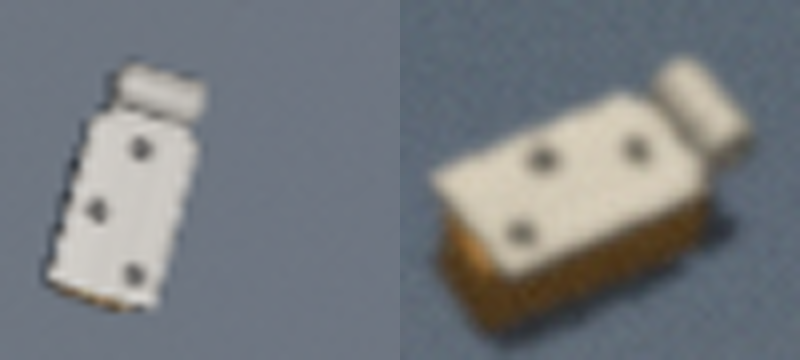

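Run:
```python
from px import *
def w(u,v,z=36): return atz(T,(u/8-.44+405,v/8-.44+215),z)[:2]
an=np.radians(15.77);c=np.array([131.7,185.3]);d=np.array([np.sin(an),-np.cos(an)])
A=w(*(c+100*d));B=w(*(c-100*d));dd=A-B;yaw=np.arctan2(dd[1],dd[0]);u=dd/np.linalg.norm(dd)
print("yaw",np.degrees(yaw),"plate",w(*c)-5*u)
pc=atz(S,(569/8-50-.44+395,180/8-.44+288),36)[:2];print("side plate",pc+6*u)
# side yaw from long edges
def sw(u_,v,z=36): return atz(S,((u_-400)/8-.44+395,v/8-.44+288),z)[:2]
for a,b in(((435,180),(622,92)),((508,275),(712,172))):
    e=sw(*b)-sw(*a);print(np.linalg.norm(e),np.degrees(np.arctan2(e[1],e[0])))
for a,b in(((435,180),(508,275)),):
    e=sw(*b)-sw(*a);print(np.linalg.norm(e),np.degrees(np.arctan2(e[1],e[0])))
print(w(135,275),w(97,210),w(142,150))
```

```text
yaw -17.320294736815992 plate [ 491.5 -297.8]
side plate [ 491.5 -297.2]
66.42758460123822 -14.455953949268137
72.61055311649716 -13.443963406342622
38.692306275148034 -107.45292448642778
[ 462.3 -299.5] [ 487.2 -285.9] [ 509.6 -303.5]
```

Request:
servo_tool([
  [[-0.042, -0.025, 0], [0, 0, 0], 1],
  [[-0.042, -0.025, 0], [0, 0, 0], 1],
  [[-0.042, -0.025, 0], [0, 0, 0], 1],
  [[-0.042, -0.025, 0], [0, 0, 0], 1],
  [[-0.042, -0.025, 0], [0, 0, 0], 1],
  [[-0.042, -0.025, 0], [0, 0, 0], 1],
  [[-0.042, -0.025, 0], [0, 0, 0], 1],
  [[-0.042, -0.025, 0], [0, 0, 0], 1],
  [[0, 0, 0], [0, 0, -0.14], 1],
  [[0, 0, 0], [0, 0, -0.14], 1],
])

```text
t: 11.1
eef_pos: [496.5, -297.2, 144.9]
tool_rot: [0.51, 0.86, -0.0, 0.0]
wrist_force: [-0.5, 0.2, 0.7]
width: 1.0
```

Request:
servo_tool([
  [[0, 0, 0], [0, 0, -0.14], 1],
  [[0, 0, 0], [0, 0, -0.14], 1],
  [[0, 0, 0], [0, 0, -0.14], 1],
  [[0, 0, 0], [0, 0, -0.14], 1],
  [[0, 0, 0], [0, 0, -0.14], 1],
  [[0, 0, 0], [0, 0, -0.092], 1],
  [[0, 0, 0.03], [0, 0, 0], 1],
  [[0, 0, 0.02], [0, 0, 0], 1],
  [[0, 0, 0], [0, 0, 0], 1],
  [[0, 0, 0], [0, 0, 0], 1],
])

```text
t: 12.1
eef_pos: [497.8, -295.1, 95.0]
tool_rot: [0.139, 0.99, -0.0, 0.0]
wrist_force: [-0.2, -0.4, 0.4]
width: 0.996
```

```bash
python3 go.py 494 -298 16 -16;python3 - <<'E'
from station import *
from h import *
c=camera("top");d=camera("side")
f=lambda i:cv2.resize(i,None,fx=5,fy=5,interpolation=cv2.INTER_CUBIC)
cv2.imwrite("pics/top8.png",c["frame"]);cv2.imwrite("pics/side8.png",d["frame"])
cv2.imwrite("pics/m8.png",np.hstack([f(c["frame"][200:270,385:460]),f(d["frame"][265:335,375:450])]))
E
```

```text
t 12.1 p [ 497.8 -295.1   95. ] yaw -15.99 toolz [-0.e+00 -1.e-04 -1.e+00] F [-0.2 -0.4  0.4] w 0.996
shift mm [ 2.9 -3.8 79. ] turn tz 0.0002
```

View pics/m8.png

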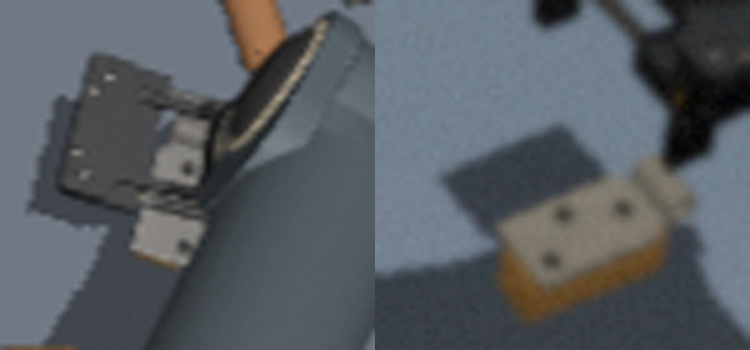

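Request:
servo_tool([
  [[0.003, -0.004, 0.03], [0, 0, 0], 1],
  [[0, 0, 0.03], [0, 0, 0], 1],
  [[0, 0, 0.019], [0, 0, 0], 0.8],
  [[0, 0, 0], [0, 0, 0], 0.6],
  [[0, 0, 0], [0, 0, 0], 0],
  [[0, 0, 0], [0, 0, 0], 0],
  [[0, 0, 0], [0, 0, 0], 0],
  [[0, 0, 0], [0, 0, 0], 0],
  [[0, 0, 0], [0, 0, 0], 0],
  [[0, 0, 0], [0, 0, 0], 0],
], grip_force=30)

```text
t: 13.2
eef_pos: [493.9, -297.9, 15.8]
tool_rot: [0.139, 0.99, -0.0, 0.0]
wrist_force: [-0.7, 0.6, 0.8]
width: 0.351
```

```bash
python3 go.py 494 -298 16 -16;python3 - <<'E'
from station import *
from h import *
c=camera("top");d=camera("side")
f=lambda i:cv2.resize(i,None,fx=5,fy=5,interpolation=cv2.INTER_CUBIC)
cv2.imwrite("pics/m9.png",np.hstack([f(c["frame"][200:270,385:460]),f(d["frame"][265:335,375:450])]))
E
```

```text
t 13.2 p [ 493.9 -297.9   15.8] yaw -15.97 toolz [ 4.e-04 -1.e-04 -1.e+00] F [-0.7  0.6  0.8] w 0.351
shift mm [-0.2 -0.  -0.2] turn tz 0.0005
```

View pics/m9.png

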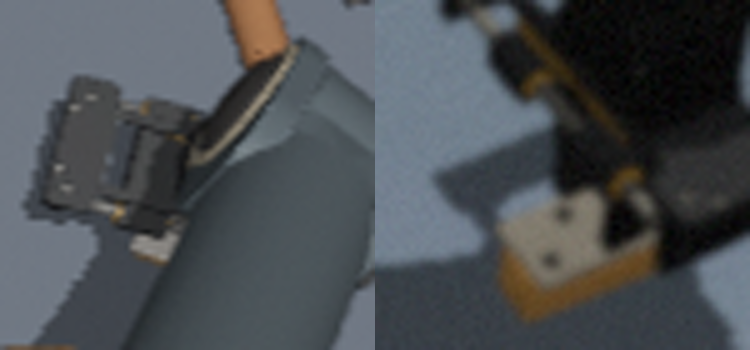

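Request:
servo_tool([
  [[0, 0, 0], [0, 0, 0], 0],
  [[0, 0, 0], [0, 0, 0], 0],
  [[0, 0, 0], [0, 0, 0], 0],
  [[0, 0, 0], [0, 0, 0], 0],
  [[0, 0, 0], [0, 0, 0], 0],
  [[0, 0, 0], [0, 0, 0], 0],
  [[0, 0, 0], [0, 0, 0], 0],
  [[0, 0, 0], [0, 0, 0], 0],
  [[0, 0, 0], [0, 0, 0], 0],
  [[0, 0, 0], [0, 0, 0], 0],
])

```text
t: 14.3
eef_pos: [493.7, -297.9, 15.5]
tool_rot: [0.139, 0.99, 0.0, 0.0]
wrist_force: [0.7, 1.2, 0.9]
width: 0.006
```

```bash
python3 go.py 494 -298 16 -16;python3 - <<'E'
from station import *
from h import *
d=camera("side")
f=lambda i:cv2.resize(i,None,fx=10,fy=10,interpolation=cv2.INTER_CUBIC)
cv2.imwrite("pics/m10.png",f(d["frame"][280:335,390:450]))
E
```

```text
t 14.3 p [ 493.7 -297.9   15.5] yaw -15.97 toolz [ 0.e+00  1.e-04 -1.e+00] F [0.7 1.2 0.9] w 0.006
shift mm [-0.3 -0.  -0.5] turn tz 0.0004
```

View pics/m10.png

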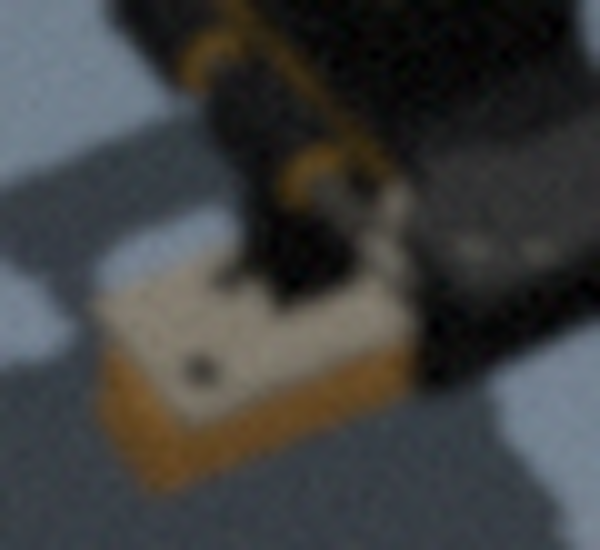

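Run:
```python
from px import *
print(proj(S,[[497.8,-295.1,95],[590.5,49.5,115.4],[493.7,-297.9,15.5],[493.7,-297.9,36]]))
from station import *
s=state();print(s["joint_positions"].round(3),s["tau"].round(2),s["wrist_force"],s["torque"])
c=camera("side");cv2.imwrite("pics/side11.png",c["frame"][180:480,250:640])
```

```text
[[421.6 290. ]
 [342.2 197. ]
 [417.9 314.5]
 [418.7 308.8]]
[ 0.2  0.5  0.3  1.9 -0.2  0.7  2. ] [ -0.  -45.6   4.3 -16.1   0.1   0.1  -0. ] [ 0.2  0.2 -0.1] [0. 0. 0.]
```

View pics/side11.png

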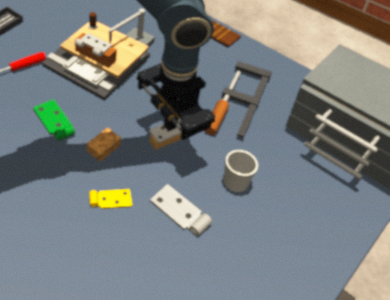

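The fingers shut to 0 above the plate, although the measured TCP z is 15.5. In the side picture the finger ends are about 4–6 px (15–20 mm) higher than the measured TCP projects to. I'll open and measure that offset before trying again.

Request:
servo_tool([
  [[0, 0, 0], [0, 0, 0], 1],
  [[0, 0, 0], [0, 0, 0], 1],
  [[0, 0, 0], [0, 0, 0], 1],
  [[0, 0, 0], [0, 0, 0], 1],
  [[0, 0, 0], [0, 0, 0], 1],
  [[0, 0, 0], [0, 0, 0], 1],
  [[0, 0, 0], [0, 0, 0], 1],
  [[0, 0, 0], [0, 0, 0], 1],
  [[0, 0, 0], [0, 0, 0], 1],
  [[0, 0, 0], [0, 0, 0], 1],
])

```text
t: 15.4
eef_pos: [493.7, -297.9, 15.5]
tool_rot: [0.139, 0.99, 0.0, -0.0]
wrist_force: [-0.7, 0.1, 0.1]
width: 0.833
```

Run:
```python
from px import *
from station import *
s=state();print(s["t"],s["eef_pos"],s["width"],s["wrist_force"])
d=camera("side")
cv2.imwrite("pics/side12.png",d["frame"])
cv2.imwrite("pics/m12.png",cv2.resize(d["frame"][270:330,380:460],None,fx=10,fy=10,interpolation=cv2.INTER_CUBIC))
M=R.from_quat(s["tool_rot"]).as_matrix();p=s["eef_pos"]
for sg in(-1,1):
  for off in (0,20):
    P=p+M[:,1]*sg*(43.5+7)+[0,0,off];print(sg,off,(proj(S,P)[0]-[380,270]+.45)*10)
```

```text
15.4 [ 493.7 -297.9   15.5] 0.8327945085911045 [-0.7  0.1  0.1]
-1 0 [511.8 602.2]
-1 20 [522.  546.9]
1 0 [261.8 304.1]
1 20 [268.8 248.4]
```

View pics/m12.png

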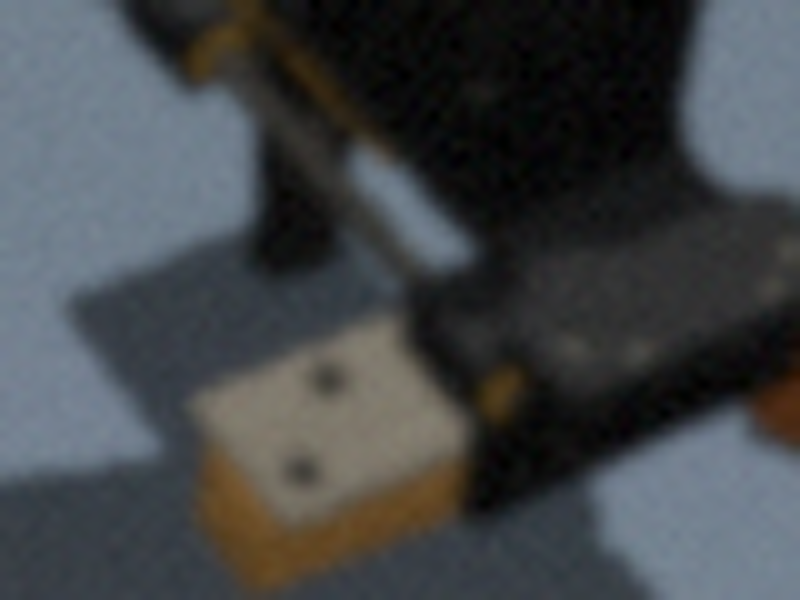

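Request:
servo_tool([
  [[0, 0, 0], [0, 0, 0], 1],
  [[0, 0, 0], [0, 0, 0], 1],
  [[0, 0, 0.004], [0, 0, 0], 1],
  [[0, 0, 0.004], [0, 0, 0], 1],
  [[0, 0, 0.004], [0, 0, 0], 1],
  [[0, 0, 0.003], [0, 0, 0], 1],
  [[0, 0, 0.003], [0, 0, 0], 1],
  [[0, 0, 0], [0, 0, 0], 1],
  [[0, 0, 0], [0, 0, 0], 1],
  [[0, 0, 0], [0, 0, 0], 1],
])

```text
t: 16.45
eef_pos: [493.9, -298.0, -2.3]
tool_rot: [0.139, 0.99, -0.0, 0.0]
wrist_force: [0.6, -0.2, -0.1]
width: 0.996
```

Run:
```python
from px import *
from station import *
s=state();print(s["t"],s["eef_pos"],s["width"],s["wrist_force"])
d=camera("side")
cv2.imwrite("pics/m13.png",cv2.resize(d["frame"][270:330,380:460],None,fx=10,fy=10,interpolation=cv2.INTER_CUBIC))
```

```text
16.45 [ 493.9 -298.    -2.3] 0.9962423444608836 [ 0.6 -0.2 -0.1]
```

View pics/m13.png

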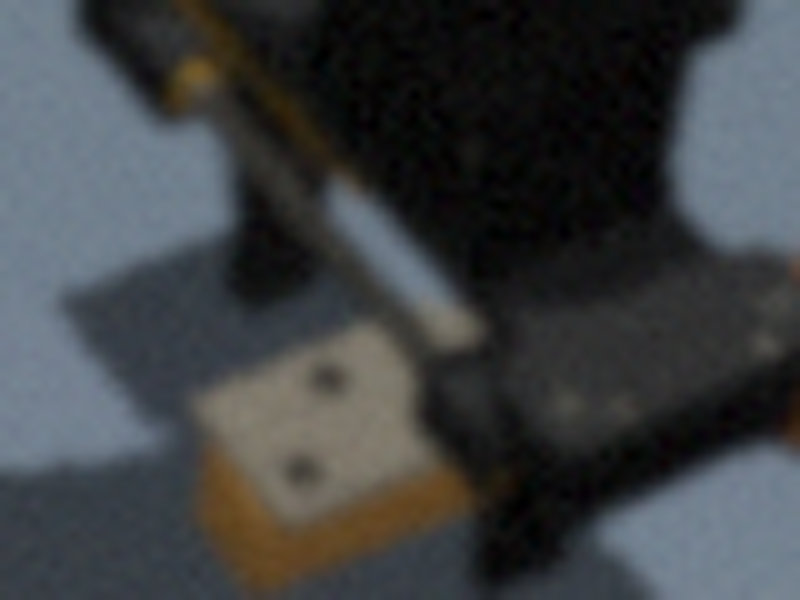

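Request:
servo_tool([
  [[0, 0, 0], [0, 0, 0], 0],
  [[0, 0, 0], [0, 0, 0], 0],
  [[0, 0, 0], [0, 0, 0], 0],
  [[0, 0, 0], [0, 0, 0], 0],
  [[0, 0, 0], [0, 0, 0], 0],
  [[0, 0, 0], [0, 0, 0], 0],
  [[0, 0, 0], [0, 0, 0], 0],
  [[0, 0, 0], [0, 0, 0], 0],
  [[0, 0, 0], [0, 0, 0], 0],
  [[0, 0, 0], [0, 0, 0], 0],
], grip_force=30)

```text
t: 17.5
eef_pos: [493.8, -297.9, -2.5]
tool_rot: [0.139, 0.99, 0.0, -0.0]
wrist_force: [0.4, -0.5, -0.4]
width: 0.451
```

Run:
```python
from px import *
from station import *
s=state();print(s["t"],s["eef_pos"],s["width"],s["wrist_force"])
d=camera("side")
cv2.imwrite("pics/m14.png",cv2.resize(d["frame"][270:330,380:460],None,fx=10,fy=10,interpolation=cv2.INTER_CUBIC))
```

```text
17.5 [ 493.8 -297.9   -2.5] 0.4509237387583423 [ 0.4 -0.5 -0.4]
```

View pics/m14.png

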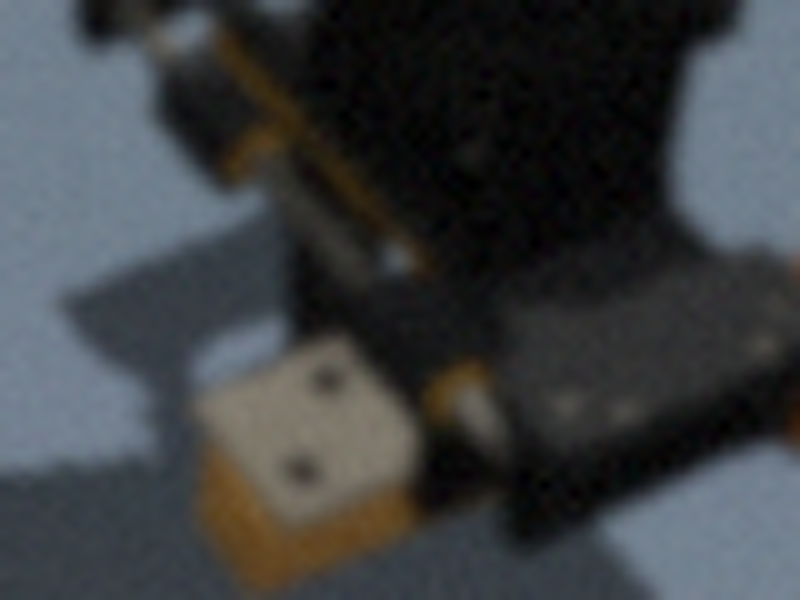

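Request:
servo_tool([
  [[0, 0, 0], [0, 0, 0], 0],
  [[0, 0, 0], [0, 0, 0], 0],
  [[0, 0, -0.005], [0, 0, 0], 0],
  [[0, 0, -0.015], [0, 0, 0], 0],
  [[0, 0, -0.03], [0, 0, 0], 0],
  [[0, 0, -0.03], [0, 0, 0], 0],
  [[0, 0, -0.03], [0, 0, 0], 0],
  [[0, 0, -0.01], [0, 0, 0], 0],
  [[0, 0, 0], [0, 0, 0], 0],
  [[0, 0, 0], [0, 0, 0], 0],
])

```text
t: 18.55
eef_pos: [493.0, -297.3, 116.7]
tool_rot: [0.139, 0.99, 0.0, -0.001]
wrist_force: [0.6, 1.1, -2.5]
width: 0.452
```

Run:
```python
from px import *
from station import *
s=state();print(s["t"],s["eef_pos"],s["width"],s["wrist_force"],s["torque"])
d=camera("side");c=camera("top");cv2.imwrite("pics/top15.png",c["frame"]);cv2.imwrite("pics/side15.png",d["frame"])
f=lambda i:cv2.resize(i,None,fx=6,fy=6,interpolation=cv2.INTER_CUBIC)
cv2.imwrite("pics/m15.png",np.hstack([f(c["frame"][190:270,385:450]),f(d["frame"][250:330,385:450])]))
```

```text
18.55 [ 493.  -297.3  116.7] 0.4517164224438201 [ 0.6  1.1 -2.5] [0.  0.1 0.1]
```

View pics/m15.png

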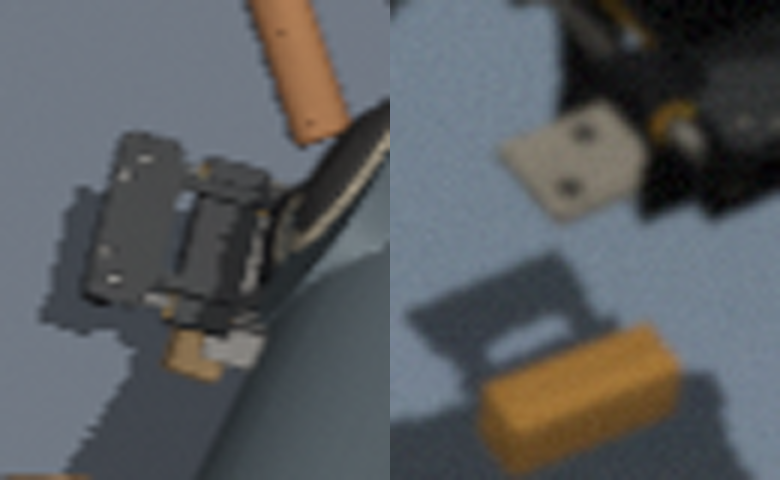

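View pics/top15.png

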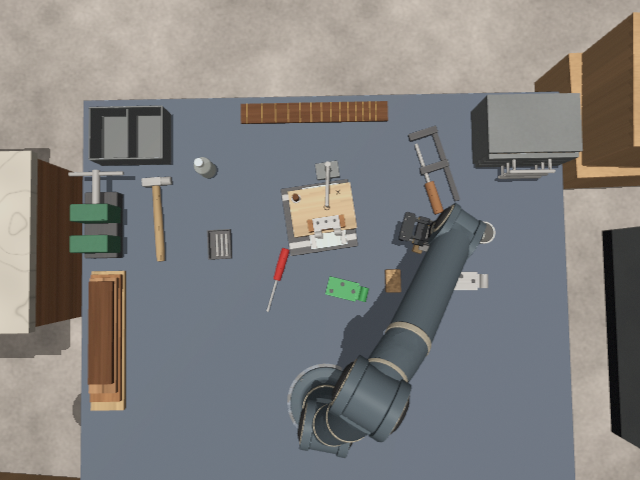

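```bash
python3 - <<'E'
import cv2
a=cv2.imread("pics/top15.png");s=cv2.imread("pics/side15.png")
cv2.imwrite("pics/t15.png",cv2.resize(a[185:240,285:365],None,fx=10,fy=10,interpolation=cv2.INTER_CUBIC))
cv2.imwrite("pics/s15.png",cv2.resize(s[190:245,315:395],None,fx=10,fy=10,interpolation=cv2.INTER_CUBIC))
E
python3 - <<'E'
from station import *
c=camera("top");d=camera("side")
for k in("jamb_bore","post","mark_cross","mark_ring"):
  for q in(c,d): print(k,[(r["xy"],round(r["conf"],2)) for r in pinpoint(q,k)])
E
```

```text
jamb_bore [([327.7, 230.6], 0.74)]
jamb_bore [([337.9, 222.9], 0.77), ([302.9, 167.3], 0.37), ([341.9, 199.1], 0.2)]
post [([296.6, 196.4], 0.96), ([222.0, 243.6], 0.25)]
post [([343.5, 199.3], 0.56)]
mark_cross [([222.4, 246.7], 0.67), ([336.9, 193.2], 0.6)]
mark_cross [([379.4, 224.3], 0.79)]
mark_ring [([325.6, 202.0], 0.68)]
mark_ring []
```

View pics/t15.png

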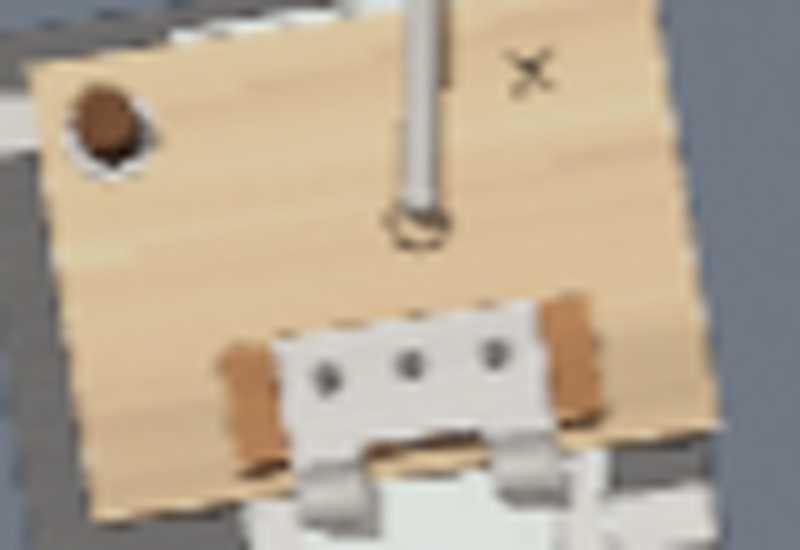

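View pics/s15.png

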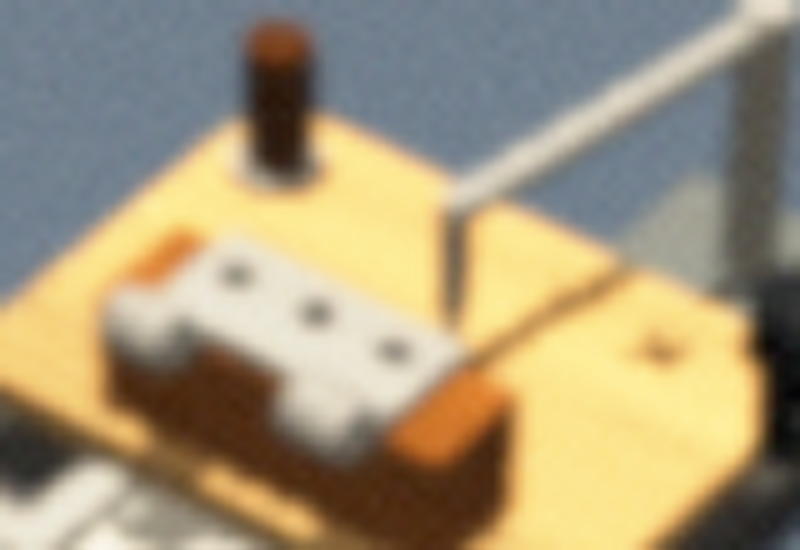

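Run:
```python
import cv2
a=cv2.imread("pics/top15.png");s=cv2.imread("pics/side15.png")
cv2.imwrite("pics/t15b.png",cv2.resize(a[216:244,308:348],None,fx=20,fy=20,interpolation=cv2.INTER_CUBIC))
cv2.imwrite("pics/s15b.png",cv2.resize(s[210:242,322:362],None,fx=18,fy=18,interpolation=cv2.INTER_CUBIC))
```

```text
(no output)
```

View pics/t15b.png

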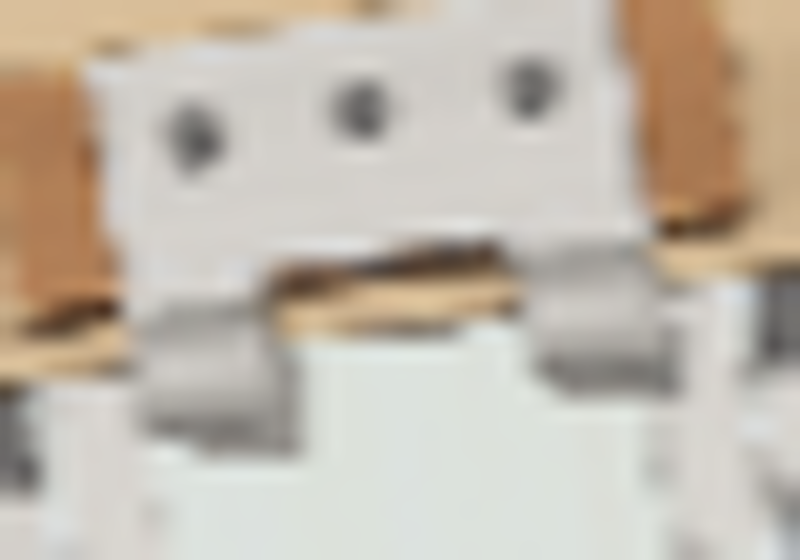

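View pics/s15b.png

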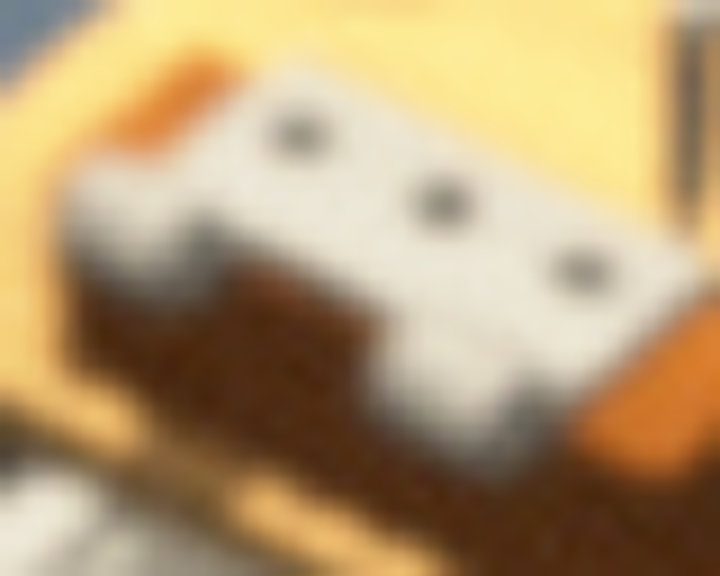

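Run:
```python
from px import *
def t(u,v,z): return topx(u,v,z,308,216,20)
def s(u,v,z): return atz(S,(u/18-.47+322,v/18-.47+210),z)[:2]
L=t(215,438,97);Rr=t(605,385,97);d=L-Rr;print("near edge",L,Rr,np.linalg.norm(d),np.degrees(np.arctan2(-d[0],d[1])))
th=np.radians(8);ux=np.array([np.cos(th),np.sin(th)]);uy=np.array([-np.sin(th),np.cos(th)])
print("bore by top",(L+Rr)/2+9*ux)
l=s(207,238,99);r=s(540,395,99);d=l-r;print(l,r,np.linalg.norm(d),np.degrees(np.arctan2(-d[0],d[1])));print("bore by side",(l+r)/2+10*uy)
# screw holes on plate top: z = 99-9+6=96
hs=[t(195,137,96),t(360,110,96),t(530,88,96)];print(hs); d=hs[0]-hs[2];print(np.degrees(np.arctan2(-d[0],d[1])), [s(300,135,96),s(443,205,96),s(585,272,96)])
print("plate ends top",t(88,60,96),t(608,0,96),t(130,320,96),t(655,235,96))
print("net",atz(T,(327.7,230.6),99)[:2],atz(S,(337.9,222.9),99)[:2])
print("ring",topx(417.5,221,50,285,185,10),"cross",topx(531,72,50,285,185,10),"posttop",topx(107,119,95,285,185,10))
```

```text
near edge [499.8  11.5] [506.5 -45.4] 57.30913399649928 6.712764200592353
bore by top [512.  -15.7]
[513.8   5.6] [523.5 -50.9] 57.271158026789294 9.755065666241451
bore by side [517.2 -12.7]
[array([543.9,  13.6]), array([547.4, -10.5]), array([550.1, -35.4])]
7.294330862294018 [array([541.4,  14.9]), array([545.1, -10.4]), array([549. , -34.8])]
plate ends top [555.4  29. ] [562.8 -47. ] [517.3  23.6] [528.3 -53.2]
net [519.1 -16.3] [522.2  -3.6]
ring [594.5 -14.2] cross [639.1 -49.3] posttop [621.3  76.8]
```

Request:
servo_tool([
  [[0.0066, 0.0187, 0], [0, 0, 0], 0],
  [[0.0132, 0.0374, 0], [0, 0, 0], 0],
  [[0.0152, 0.043, 0], [0, 0, 0], 0],
  [[0.0152, 0.043, 0], [0, 0, 0], 0],
  [[0.0152, 0.043, 0], [0, 0, 0], 0],
  [[0.0152, 0.043, 0], [0, 0, 0], 0],
  [[0.012, 0.0335, 0], [0, 0, 0], 0],
  [[0, 0, 0], [0, 0, -0.14], 0],
  [[0, 0, 0], [0, 0, -0.14], 0],
  [[0, 0, 0], [0, 0, -0.139], 0],
])

```text
t: 20.15
eef_pos: [476.8, -20.4, 117.7]
tool_rot: [-0.074, 0.997, 0.0, 0.0]
wrist_force: [0.2, -0.2, -1.4]
width: 0.451
```

```bash
python3 go.py 476.2 -20.2 107.5 8
cat > lk.py <<'E'
import sys
from station import *
from h import *
n=sys.argv[1]
d=camera("side");c=camera("top");cv2.imwrite(f"pics/top{n}.png",c["frame"]);cv2.imwrite(f"pics/side{n}.png",d["frame"])
f=lambda i:cv2.resize(i,None,fx=7,fy=7,interpolation=cv2.INTER_CUBIC)
cv2.imwrite(f"pics/m{n}.png",np.hstack([f(c["frame"][185:255,300:355]),f(d["frame"][180:250,310:365])]))
E
python3 lk.py 16
```

```text
t 20.15 p [476.8 -20.4 117.7] yaw 8.43 toolz [ 4.e-04  1.e-04 -1.e+00] F [ 0.2 -0.2 -1.4] w 0.451
shift mm [ 0.5  0.3 10.2] turn tz 0.0075
```

View pics/m16.png

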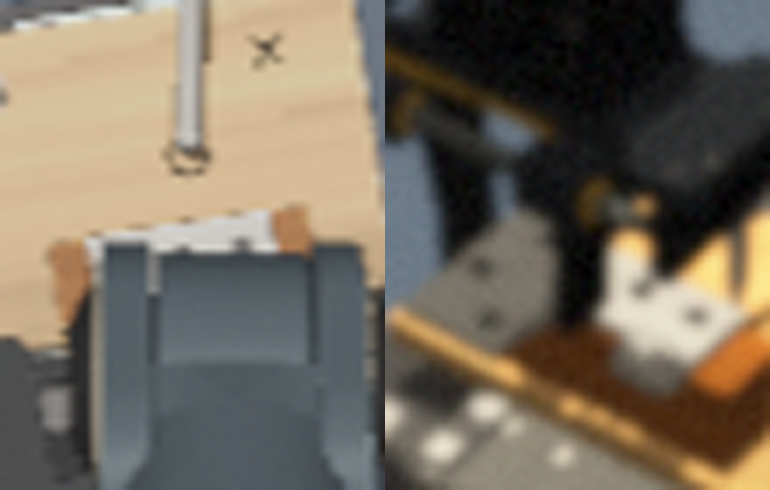

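```bash
python3 - <<'E'
from px import *
def m(P): 
    q=proj(S,P)[0]; return ((q[0]-310+.43)*7+385,(q[1]-180+.43)*7)
th=np.radians(8.43);ux=np.array([np.cos(th),np.sin(th),0]);uy=np.array([-np.sin(th),np.cos(th),0])
for off in(35.5,):
  pl=np.array([476.8,-20.4,117.7+off])-2.3*ux
  for x,y in((-39,20),(-39,-20),(27,-20),(27,20)): print(x,y,np.round(m(pl+x*ux+y*uy+[0,0,3]),0))
E
python3 - <<'E'
import cv2
s=cv2.imread("pics/side16.png")
cv2.imwrite("pics/s16b.png",cv2.resize(s[200:245,308:358],None,fx=13,fy=13,interpolation=cv2.INTER_CUBIC))
E
```

```text
-39 20 [403. 301.]
-39 -20 [495. 348.]
27 -20 [613. 247.]
27 20 [521. 203.]
```

View pics/s16b.png

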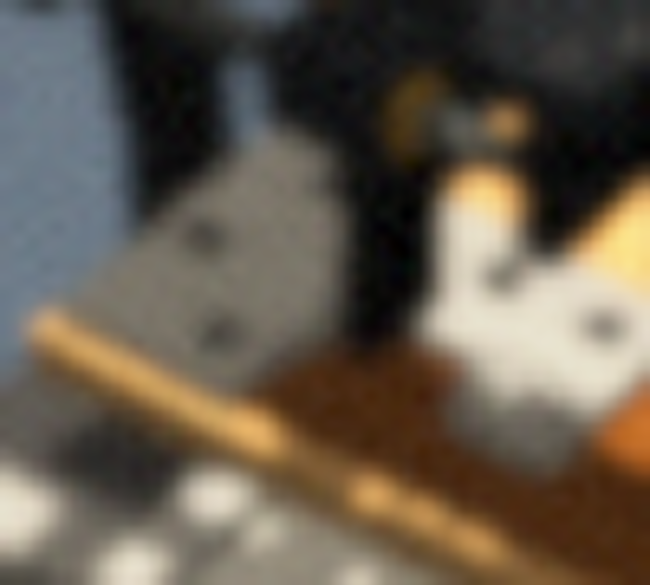

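Request:
servo_tool([
  [[0, 0, 0.01], [0, 0, 0.007], 0],
  [[0, 0, 0.01], [0, 0, 0], 0],
  [[0, 0, 0.01], [0, 0, 0], 0],
  [[0, 0, 0], [0, 0, 0], 0],
  [[0, 0, 0], [0, 0, 0], 0],
  [[0, 0, 0], [0, 0, 0], 0],
  [[0, 0, 0], [0, 0, 0], 0],
  [[0, 0, 0], [0, 0, 0], 0],
  [[0, 0, 0], [0, 0, 0], 0],
  [[0, 0, 0], [0, 0, 0], 0],
])

```text
t: 21.25
eef_pos: [476.8, -20.9, 87.7]
tool_rot: [-0.067, 0.998, 0.0, 0.0]
wrist_force: [-0.1, -0.5, -1.7]
width: 0.454
```

```bash
python3 go.py 476.2 -20.2 57.5 8; python3 lk.py 17
python3 - <<'E'
import cv2
s=cv2.imread("pics/side17.png")
cv2.imwrite("pics/s17b.png",cv2.resize(s[195:245,308:368],None,fx=13,fy=11.99,interpolation=cv2.INTER_CUBIC))
E
```

```text
t 21.25 p [476.8 -20.9  87.7] yaw 7.63 toolz [ 3.e-04  2.e-04 -1.e+00] F [-0.1 -0.5 -1.7] w 0.454
shift mm [ 0.5  0.8 30.2] turn tz -0.0065
```

View pics/s17b.png

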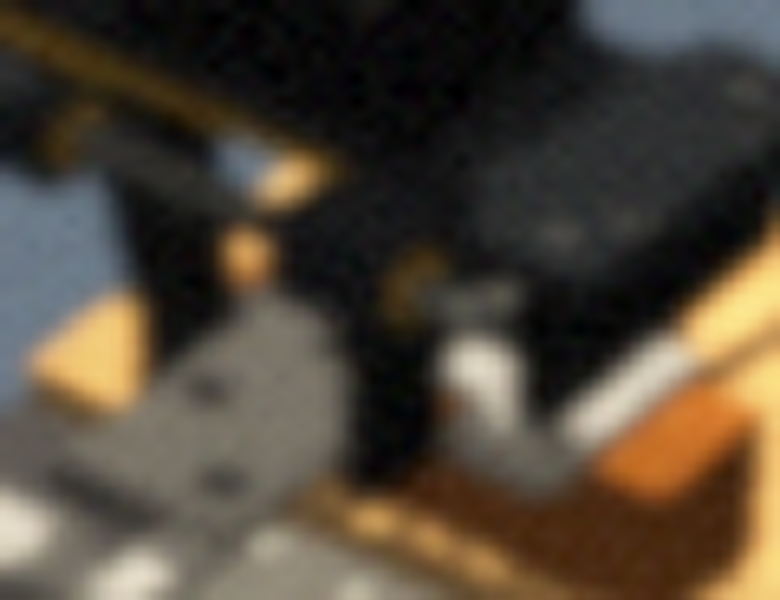

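```bash
cat > pred.py <<'E'
import sys
from px import *
from station import state
ox,oy,fx,fy=[float(v) for v in sys.argv[1:5]]
bore=np.array([513.5,-15,99.])
def m(P):
    q=proj(S,P)[0]; return np.round([(q[0]-ox+.5-.5/fx)*fx,(q[1]-oy+.5-.5/fy)*fy])
s=state();M=R.from_quat(s["tool_rot"]).as_matrix();ux=-M[:,0];uy=M[:,1];uz=np.array([0,0,1])
pl=s["eef_pos"]-2.3*ux+35.5*uz
for x,y in((-39,20),(-39,-20),(27,-20)): print("plate",x,y,m(pl+x*ux+y*uy+3*uz))
print("loose knuckle -y end",m(pl+40*ux-15*uy+6*uz),"+y",m(pl+40*ux+15*uy+6*uz))
th=np.radians(8);cx=np.array([np.cos(th),np.sin(th),0]);cy=np.array([-np.sin(th),np.cos(th),0])
print("jamb R -y end",m(bore-38.5*cy),"L -y end",m(bore+18.5*cy))
E
python3 pred.py 308 195 13 12
```

```text
plate -39 20 [ 66. 449.]
plate -39 -20 [233. 531.]
plate 27 -20 [451. 358.]
loose knuckle -y end [472. 305.] +y [348. 248.]
jamb R -y end [564. 459.] L -y end [329. 350.]
```

Request:
servo_tool([
  [[0.0005, 0.001, 0.004], [0, 0, -0.006], 0],
  [[0, 0, 0.004], [0, 0, 0], 0],
  [[0, 0, 0.004], [0, 0, 0], 0],
  [[0, 0, 0.003], [0, 0, 0], 0],
  [[0, 0, 0], [0, 0, 0], 0],
  [[0, 0, 0], [0, 0, 0], 0],
  [[0, 0, 0], [0, 0, 0], 0],
  [[0, 0, 0], [0, 0, 0], 0],
  [[0, 0, 0], [0, 0, 0], 0],
  [[0, 0, 0], [0, 0, 0], 0],
])

```text
t: 22.35
eef_pos: [476.1, -20.0, 72.6]
tool_rot: [-0.07, 0.998, 0.0, 0.0]
wrist_force: [-0.3, 0.0, -1.5]
width: 0.453
```

```bash
python3 go.py 476.2 -20.2 57.5 8; python3 pred.py 308 195 13 12; python3 lk.py 18
python3 - <<'E'
import cv2
s=cv2.imread("pics/side18.png")
cv2.imwrite("pics/s18b.png",cv2.resize(s[195:245,308:368],None,fx=13,fy=12,interpolation=cv2.INTER_CUBIC))
E
```

```text
t 22.35 p [476.1 -20.   72.6] yaw 7.98 toolz [ 2.e-04  1.e-04 -1.e+00] F [-0.3  0.  -1.5] w 0.453
shift mm [-0.  -0.2 15.1] turn tz -0.0004
plate -39 20 [ 63. 504.]
plate -39 -20 [230. 585.]
plate 27 -20 [445. 412.]
loose knuckle -y end [465. 358.] +y [342. 301.]
jamb R -y end [564. 459.] L -y end [329. 350.]
```

View pics/s18b.png

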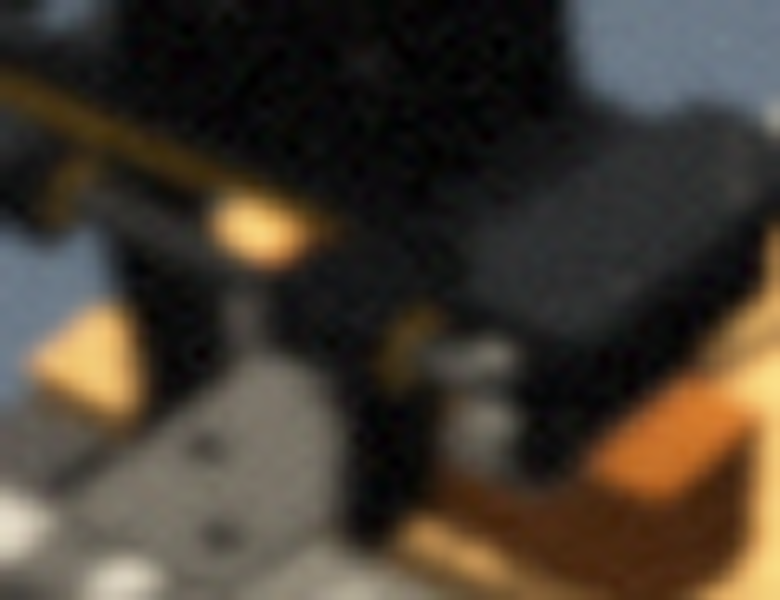

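Request:
servo_tool([
  [[0, 0, 0.003], [0, 0, 0], 0],
  [[0, 0, 0.003], [0, 0, 0], 0],
  [[0, 0, 0.002], [0, 0, 0], 0],
  [[0, 0, 0], [0, 0, 0], 0],
  [[0, 0, 0], [0, 0, 0], 0],
  [[0, 0, 0], [0, 0, 0], 0],
  [[0, 0, 0], [0, 0, 0], 0],
  [[0, 0, 0], [0, 0, 0], 0],
  [[0, 0, 0], [0, 0, 0], 0],
  [[0, 0, 0], [0, 0, 0], 0],
])

```text
t: 23.45
eef_pos: [476.1, -20.0, 64.6]
tool_rot: [-0.07, 0.998, 0.0, 0.0]
wrist_force: [-0.3, 0.0, -0.4]
width: 0.455
```

Request:
servo_tool([
  [[0, 0, 0.003], [0, 0, 0], 0],
  [[0, 0, 0.002], [0, 0, 0], 0],
  [[0, 0, 0.002], [0, 0, 0], 0],
  [[0, 0, 0], [0, 0, 0], 0],
  [[0, 0, 0], [0, 0, 0], 0],
  [[0, 0, 0], [0, 0, 0], 0],
  [[0, 0, 0], [0, 0, 0], 0],
  [[0, 0, 0], [0, 0, 0], 0],
  [[0, 0, 0], [0, 0, 0], 0],
  [[0, 0, 0], [0, 0, 0], 0],
])

```text
t: 24.45
eef_pos: [476.1, -20.0, 57.6]
tool_rot: [-0.07, 0.998, 0.0, 0.0]
wrist_force: [-0.2, 0.2, -0.8]
width: 0.455
```

```bash
python3 go.py 476.2 -20.2 57.5 8; python3 pred.py 308 195 13 12; python3 lk.py 19
python3 - <<'E'
import cv2
s=cv2.imread("pics/side19.png")
cv2.imwrite("pics/s19b.png",cv2.resize(s[195:245,308:368],None,fx=13,fy=12,interpolation=cv2.INTER_CUBIC))
E
```

```text
t 24.45 p [476.1 -20.   57.6] yaw 7.98 toolz [ 0.e+00  1.e-04 -1.e+00] F [-0.2  0.2 -0.8] w 0.455
shift mm [-0.1 -0.2  0.1] turn tz -0.0004
plate -39 20 [ 66. 558.]
plate -39 -20 [231. 640.]
plate 27 -20 [444. 466.]
loose knuckle -y end [465. 413.] +y [342. 356.]
jamb R -y end [564. 459.] L -y end [329. 350.]
```

View pics/s19b.png

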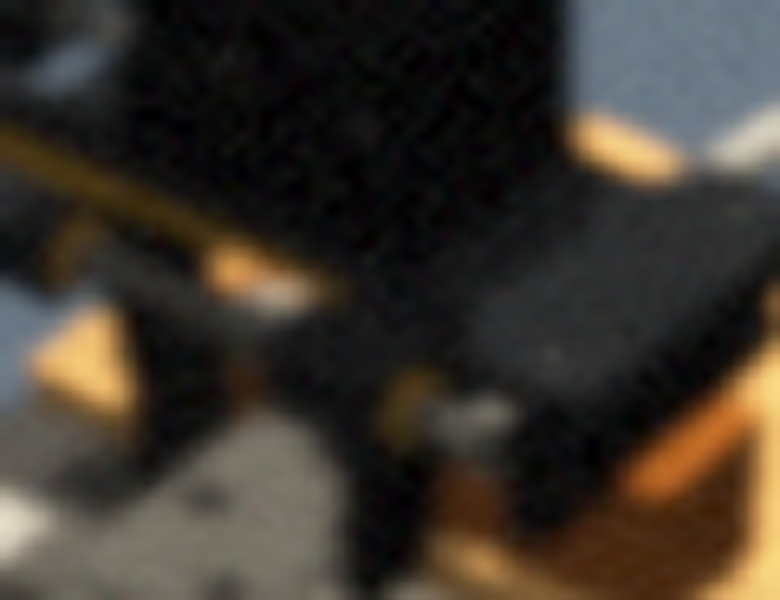

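View pics/m19.png

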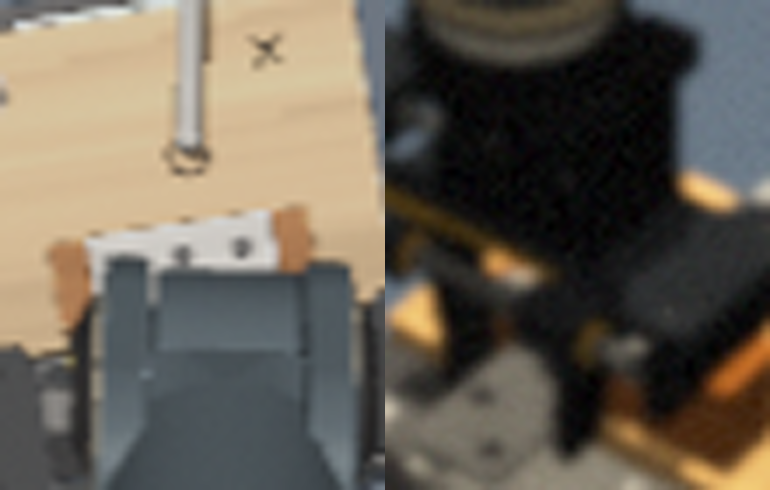

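Run:
```python
from px import *
th=np.radians(8);cx=np.array([np.cos(th),np.sin(th)]);cy=np.array([-np.sin(th),np.cos(th)])
a=cv2.imread("pics/top15.png").astype(np.float32)
b0=np.array([513.5,-15.])
g=np.arange(-20,24,1.)
out=[]
for yc in (28.5,-28.5,0):
    acc=0
    ys=np.arange(-6,6.1,1.5)
    for y in ys:
        P=np.array([np.r_[b0+x*cx+(yc+y)*cy,99] for x in g]);q=proj(T,P).astype(np.float32)
        acc=acc+cv2.remap(a,q[:,0].reshape(1,-1),q[:,1].reshape(1,-1),cv2.INTER_CUBIC)[0]
    out.append(acc/len(ys))
for i,x in enumerate(g): print(int(x),*[o[i].round(0).astype(int).tolist() for o in out])
# along y profile at x in -6..4
print("y profile")
gy=np.arange(-46,47,1.);acc=0
for x in np.arange(-6,3,1.):
    P=np.array([np.r_[b0+x*cx+y*cy,101] for y in gy]);q=proj(T,P).astype(np.float32)
    acc=acc+cv2.remap(cv2.cvtColor(a.astype(np.uint8),cv2.COLOR_BGR2GRAY).astype(np.float32),q[:,0].reshape(1,-1),q[:,1].reshape(1,-1),cv2.INTER_CUBIC)[0]
print([(int(y),int(v)) for y,v in zip(gy,acc/9)])
```

```text
-20 [221, 226, 220] [214, 220, 217] [221, 226, 220]
-19 [221, 226, 220] [214, 221, 217] [221, 226, 220]
-18 [221, 226, 220] [215, 221, 218] [221, 226, 220]
-17 [223, 227, 221] [217, 224, 220] [221, 226, 220]
-16 [225, 229, 223] [219, 226, 222] [220, 226, 220]
-15 [220, 224, 218] [213, 220, 216] [220, 226, 220]
-14 [204, 209, 205] [195, 201, 199] [220, 226, 220]
-13 [186, 191, 189] [171, 177, 177] [220, 226, 220]
-12 [169, 174, 174] [147, 152, 155] [220, 226, 220]
-11 [153, 158, 159] [129, 134, 137] [220, 226, 220]
-10 [140, 144, 146] [121, 125, 128] [220, 226, 220]
-9 [129, 133, 136] [120, 125, 128] [220, 226, 220]
-8 [125, 129, 132] [126, 131, 134] [220, 226, 220]
-7 [132, 136, 140] [137, 142, 145] [220, 226, 220]
-6 [145, 150, 153] [150, 156, 159] [221, 226, 220]
-5 [157, 163, 166] [162, 167, 171] [220, 226, 220]
-4 [166, 172, 175] [170, 175, 179] [222, 228, 221]
-3 [174, 180, 183] [178, 183, 187] [226, 231, 224]
-2 [183, 188, 191] [186, 192, 195] [222, 227, 220]
-1 [190, 195, 198] [192, 198, 201] [200, 206, 203]
0 [194, 199, 202] [194, 200, 203] [165, 174, 176]
1 [194, 199, 202] [
[... 1498 characters left out ...]
-17, 186), (-16, 195), (-15, 204), (-14, 209), (-13, 210), (-12, 209), (-11, 206), (-10, 201), (-9, 196), (-8, 191), (-7, 190), (-6, 191), (-5, 190), (-4, 190), (-3, 190), (-2, 192), (-1, 194), (0, 196), (1, 200), (2, 202), (3, 204), (4, 206), (5, 208), (6, 210), (7, 212), (8, 215), (9, 218), (10, 219), (11, 217), (12, 214), (13, 204), (14, 187), (15, 170), (16, 156), (17, 151), (18, 156), (19, 165), (20, 174), (21, 180), (22, 184), (23, 184), (24, 183), (25, 183), (26, 183), (27, 183), (28, 183), (29, 183), (30, 183), (31, 183), (32, 183), (33, 182), (34, 181), (35, 179), (36, 175), (37, 174), (38, 174), (39, 176), (40, 182), (41, 188), (42, 194), (43, 200), (44, 202), (45, 204), (46, 205)]
```

Run:
```python
from px import *
np.set_printoptions(precision=2,suppress=True)
# holes in tool-ish leaf frame (relative TCP at grasp yaw -16)
th=np.radians(-16.5);ux=np.array([np.cos(th),np.sin(th)]);uy=np.array([-np.sin(th),np.cos(th)])
pl=np.array([491.5,-297.5])
H=[np.array([462.3,-299.5]),np.array([487.2,-285.9]),np.array([509.6,-303.5])]
HL=[((h-pl)@ux,(h-pl)@uy) for h in H];print("holes leaf coords",np.array(HL))
# side0 holes
s0=lambda u,v:atz(S,((u-400)/8-.44+395,v/8-.44+288),36)[:2]
print("side0",np.array([((p-pl)@ux,(p-pl)@uy) for p in (s0(520,234),s0(543,160),s0(637,149))]))
# observed holes in approach
obs={16:([476.8,-20.4,117.7],8.43,13,13,200,[(207,233),(218,330)]),17:([476.8,-20.9,87.7],7.63,13,12,195,[(207,388),(222,480)]),18:([476.1,-20,72.6],7.98,13,12,195,[(205,445),(218,537)]),19:([476.1,-20,57.6],7.98,13,12,195,[(205,497)])}
for k,(p,y,fx,fy,oy,pts) in obs.items():
    t=np.radians(y);ux=np.array([np.cos(t),np.sin(t)]);uy=np.array([-np.sin(t),np.cos(t)])
    for u,v in pts:
        w=atz(S,(u/fx-.5+.5/fx+308,v/fy-.5+.5/fy+oy),p[2]+35.5+3)[:2]-p[:2]
        print(k,np.array([w@ux+2.3,w@uy]))
```

```text
holes leaf coords [[-27.43 -10.21]
 [ -7.42   9.9 ]
 [ 19.06  -0.61]]
side0 [[-29.54  -9.55]
 [ -8.54  10.1 ]
 [ 17.73   0.81]]
16 [-7.81 10.13]
16 [-28.11  -8.39]
17 [-8.49 10.77]
17 [-28.54  -9.03]
18 [-8.74 10.03]
18 [-29.07  -9.34]
19 [-8.48 10.63]
```

Run:
```python
from px import *
th=np.radians(7.7);cx=np.array([np.cos(th),np.sin(th)]);cy=np.array([-np.sin(th),np.cos(th)])
D={"top0":(T,"pics/top0.png",(486.5,-42)),"top15":(T,"pics/top15.png",(513.5,-15)),"side0":(S,"pics/side0.png",(486.5,-42)),"side15":(S,"pics/side15.png",(513.5,-15))}
tiles=[]
for k,(C,f,b) in D.items():
    a=cv2.imread(f);b=np.array(b,float)
    X,Y=np.meshgrid(np.arange(-20,56,.25),np.arange(-48,48,.25))
    P=np.c_[(b+X.ravel()[:,None]*cx+Y.ravel()[:,None]*cy),np.full(X.size,96.)]
    q=proj(C,P).astype(np.float32).reshape(*X.shape,2)
    im=cv2.remap(a,q[...,0],q[...,1],cv2.INTER_CUBIC)
    g=cv2.cvtColor(im,cv2.COLOR_BGR2GRAY)
    # display: x up, y left
    d=cv2.rotate(im[::-1],cv2.ROTATE_90_COUNTERCLOCKWISE)
    tiles.append(d)
    # holes: dark centroids
    reg=g[:, int((24+20)*4):int((46+20)*4)].astype(float)
    for yc in(25,0,-25):
        r=reg[int((yc-7+48)*4):int((yc+7+48)*4)];w=np.clip(np.percentile(r,70)-15-r,0,None)
        yy,xx=np.mgrid[:r.shape[0],:r.shape[1]]
        print(k,"hole",round((w*xx).sum()/w.sum()/4+24,1),round((w*yy).sum()/w.sum()/4+yc-7,1))
    pr=g[int((-10+48)*4):int((10+48)*4)].mean(0)
    print(k,"gap profile",[(x,int(pr[int((x+20)*4)])) for x in range(6,20)])
print(tiles[0].shape)
o=np.vstack([np.hstack([tiles[0],tiles[1]]),np.hstack([tiles[2],tiles[3]])])
cv2.imwrite("pics/rect.png",o[:600] if o.shape[0]<=608 else cv2.resize(o,(760,600)))
```

```text
top0 hole 32.4 24.9
top0 hole 31.9 -0.1
top0 hole 31.6 -24.5
top0 gap profile [(6, 177), (7, 155), (8, 124), (9, 102), (10, 107), (11, 137), (12, 176), (13, 202), (14, 210), (15, 208), (16, 206), (17, 205), (18, 206), (19, 206)]
top15 hole 33.6 24.2
top15 hole 34.0 -0.3
top15 hole 33.5 -25.3
top15 gap profile [(6, 188), (7, 172), (8, 142), (9, 107), (10, 82), (11, 82), (12, 108), (13, 149), (14, 185), (15, 207), (16, 213), (17, 211), (18, 208), (19, 208)]
side0 hole 30.7 25.6
side0 hole 30.7 1.2
side0 hole 30.6 -24.0
side0 gap profile [(6, 102), (7, 117), (8, 133), (9, 148), (10, 161), (11, 173), (12, 183), (13, 190), (14, 194), (15, 197), (16, 198), (17, 198), (18, 199), (19, 199)]
side15 hole 31.5 25.8
side15 hole 32.1 0.2
side15 hole 32.4 -24.4
side15 gap profile [(6, 110), (7, 125), (8, 141), (9, 157), (10, 174), (11, 190), (12, 203), (13, 214), (14, 220), (15, 225), (16, 227), (17, 228), (18, 229), (19, 229)]
(304, 384, 3)
```

View pics/rect.png

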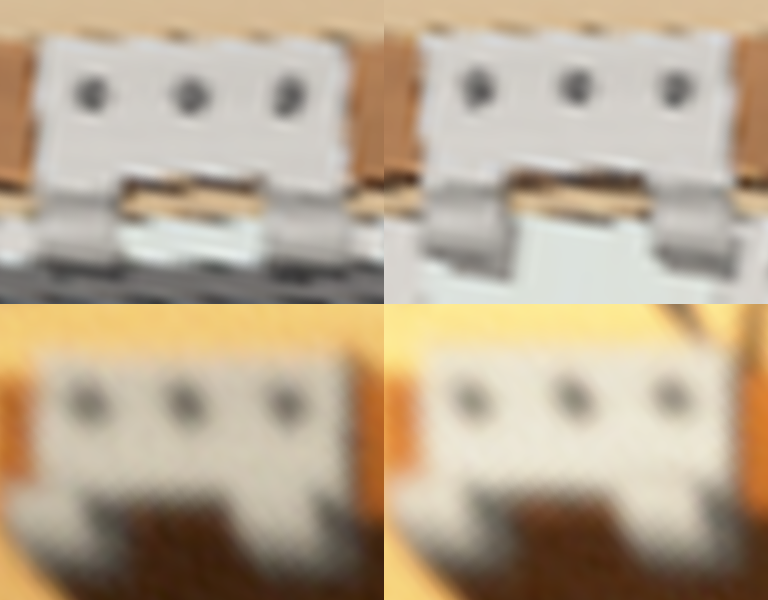

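Request:
servo_tool([
  [[0.0006, -0.0003, 0], [0, 0, 0.003], 0],
  [[0.0006, -0.0003, 0], [0, 0, 0.002], 0],
  [[0, 0, 0], [0, 0, 0], 0],
  [[0, 0, 0], [0, 0, 0], 0],
  [[0, 0, 0], [0, 0, 0], 0],
  [[0, 0, 0], [0, 0, 0], 0],
  [[0, 0, 0], [0, 0, 0], 0],
  [[0, 0, 0], [0, 0, 0], 0],
  [[0, 0, 0], [0, 0, 0], 0],
  [[0, 0, 0], [0, 0, 0], 0],
])

```text
t: 25.55
eef_pos: [475.0, -20.8, 57.6]
tool_rot: [-0.067, 0.998, 0.0, 0.0]
wrist_force: [0.2, 0.3, -2.1]
width: 0.455
```

```bash
python3 go.py 474.9 -20.7 57.5 7.7; python3 lk.py 20
python3 - <<'E'
import cv2,numpy as np
a=cv2.imread("pics/side20.png")
cv2.imwrite("pics/s20.png",cv2.resize(a[200:245,305:365],None,fx=13,fy=13,interpolation=cv2.INTER_CUBIC))
b=cv2.imread("pics/top20.png");c=cv2.imread("pics/top15.png")
f=lambda i:cv2.resize(i[185:232,310:350],None,fx=9,fy=9,interpolation=cv2.INTER_CUBIC)
cv2.imwrite("pics/t20.png",np.hstack([f(b),f(c)]))
E
```

```text
t 25.55 p [475.  -20.8  57.6] yaw 7.69 toolz [ 0.e+00  1.e-04 -1.e+00] F [ 0.2  0.3 -2.1] w 0.455
shift mm [0.1 0.1 0.1] turn tz -0.0002
```

View pics/s20.png

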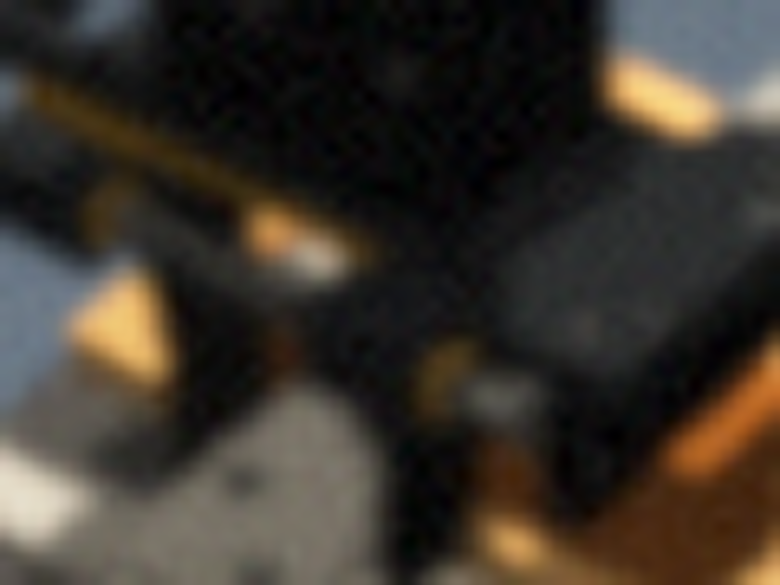

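View pics/t20.png

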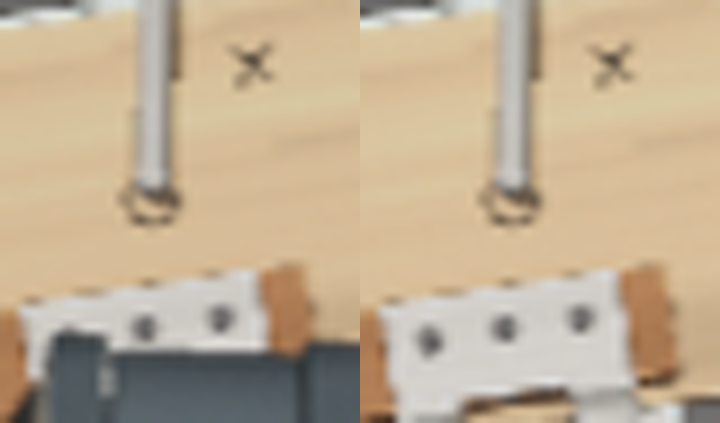

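```bash
python3 -c "
from station import *
print(finish_job()); print(state()['t'])"
```

```text
the job is handed in; nothing more can be done
None
the job is handed in; nothing more can be done
```

I did all the steps in order and handed the job in at about 25.6 s. The arm is still holding the leaf in place, but I could not see the final fit of the leaf's knuckle directly.

**Carrier:** I slid it by its post until the cross was under the pointer and kept it there for about 0.8 s. Then I brought the ring under the pointer and left it. In the last top picture the ring was still around the tip and the carrier had not moved. My marks agree with the tip to about 1–2 mm, and the tip's own position is uncertain by about the same amount.

**Picking up the leaf:** My first grasp closed on nothing above the plate. The finger ends were about 20 mm higher than the measured TCP indicated. I opened, went 18 mm lower and gripped the small grey leaf. The opening read about 39 mm, against its 40 mm width.

**Final position:** The leaf is level, pointing away from the jamb block, with its knuckle in the gap. The wrist force was only about the leaf's own weight, with no sideways push.

**What I could not confirm:**
- **Knuckle fit:** The gripper hides the knuckles from both cameras. The alignment comes from measurements before and during the approach, and I expect it to be good to about 1–2 mm.
- **Conflicting measurements:** The two cameras differed by about 1.7 mm at the jamb, so I used the middle. One rough side-view reading of the jamb bore was 4–5 mm off the others and I left it out.

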